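# Draw a pressure pot's lid down evenly with four wing nuts

## Task

Close the paint pressure pot: tighten its four wing nuts crosswise, about half a turn each, first one opposite pair and only then the other pair, each until it is firm because the lid has come down on its stop ring, but do not overtighten. The lid must end flat and fully seated with all four nuts firm; do not push about the clamp, tracing wheel and marker that lie beside the pot.

Things in the scene. Friction and masses are not known exactly. Their poses are not given: they have to be found in the camera images.
- pot: Paint pressure pot, bare aluminium, fixed: tank 126 mm across, flange 184 mm across, its top 98 mm above the table; on it, under the lid's rim, a dark steel stop ring 7 to 9 mm high, different from pot to pot. Origin: centre of its underside on the table, z up, x roughly away from the robot, y left. Studs at (+-53, +-53) mm in these axes. Things lying beside it are under 25 mm high.
- lid: Round aluminium lid, 184 mm across, 10 mm thick (12 at the studs), on a springy rubber seal, held down by the nuts; it can only sink and tilt. Fittings in its middle rise to 45 mm above its underside, within 30 mm of the centre. Origin: centre of its underside, z up; 110.6 mm above the table at the start, and 3.4 to 5.8 mm above the stop ring; seated, it lies flat on the ring.
- nut1: Steel wing nut on the pot's far left stud, opposite nut3. Origin on its axis at its underside, resting on the lid; z up, x along the wings (they turn with it; any yaw). Two upright wings, together a bar 41 mm long (x), 9 mm thick (y), 7 to 30 mm above the origin, the 8 mm stud between them; below 10 mm a hub and flange 27 mm wide. Grip across the 9 mm, fingertips 12 mm or more above the origin.
- nut2: Steel wing nut on the pot's far right stud, opposite nut4. Origin on its axis at its underside, resting on the lid; z up, x along the wings (they turn with it; any yaw). Two upright wings, together a bar 41 mm long (x), 9 mm thick (y), 7 to 30 mm above the origin, the 8 mm stud between them; below 10 mm a hub and flange 27 mm wide. Grip across the 9 mm, fingertips 12 mm or more above the origin.
- nut3: Steel wing nut on the pot's near right stud, opposite nut1. Origin on its axis at its underside, resting on the lid; z up, x along the wings (they turn with it; any yaw). Two upright wings, together a bar 41 mm long (x), 9 mm thick (y), 7 to 30 mm above the origin, the 8 mm stud between them; below 10 mm a hub and flange 27 mm wide. Grip across the 9 mm, fingertips 12 mm or more above the origin.
- nut4: Steel wing nut on the pot's near left stud, opposite nut2. Origin on its axis at its underside, resting on the lid; z up, x along the wings (they turn with it; any yaw). Two upright wings, together a bar 41 mm long (x), 9 mm thick (y), 7 to 30 mm above the origin, the 8 mm stud between them; below 10 mm a hub and flange 27 mm wide. Grip across the 9 mm, fingertips 12 mm or more above the origin.
- nut1_turn (a joint): Turn of nut1, rad, grows clockwise seen from above (tightening), from about 0. The nut sinks 1.91 mm per rad. It turns freely at 0.1 to 0.2 N m and stays where left. From 1.6 to 3.3 rad after its start (hidden, varies) the lid bears on the ring: torque then climbs about 0.5 N m per rad above free turning. Firm: 0.2 to 0.25 above, always before 4 rad; 0.33 above is overtight.
- nut2_turn (a joint): Turn of nut2, rad, grows clockwise seen from above (tightening), from about 0. The nut sinks 1.91 mm per rad. It turns freely at 0.1 to 0.2 N m and stays where left. From 1.6 to 3.3 rad after its start (hidden, varies) the lid bears on the ring: torque then climbs about 0.5 N m per rad above free turning. Firm: 0.2 to 0.25 above, always before 4 rad; 0.33 above is overtight.
- nut3_turn (a joint): Turn of nut3, rad, grows clockwise seen from above (tightening), from about 0. The nut sinks 1.91 mm per rad. It turns freely at 0.1 to 0.2 N m and stays where left. From 1.6 to 3.3 rad after its start (hidden, varies) the lid bears on the ring: torque then climbs about 0.5 N m per rad above free turning. Firm: 0.2 to 0.25 above, always before 4 rad; 0.33 above is overtight.
- nut4_turn (a joint): Turn of nut4, rad, grows clockwise seen from above (tightening), from about 0. The nut sinks 1.91 mm per rad. It turns freely at 0.1 to 0.2 N m and stays where left. From 1.6 to 3.3 rad after its start (hidden, varies) the lid bears on the ring: torque then climbs about 0.5 N m per rad above free turning. Firm: 0.2 to 0.25 above, always before 4 rad; 0.33 above is overtight.
- spring_clamp: Spring clamp lying flat, 62 x 113 x 21 mm, beside the pot; a bystander. Origin under its middle.
- pounce_wheel: Tracing wheel with turned wooden handle, 119 mm long, lying beside the pot; a bystander.
- marker_black: Marker pen, 136 mm long, lying near the pot; a bystander.

How it is judged:
On the way:
1. one opposite pair of nuts has been run down (each past 1.5 rad) while the other pair has hardly been turned (below 0.5 rad) (((value of joint each of nut1_turn, nut3_turn above 1.5 rad and value of joint each of nut2_turn, nut4_turn below 0.5 rad) or (value of joint each of nut2_turn, nut4_turn above 1.5 rad and value of joint each of nut1_turn, nut3_turn below 0.5 rad))), for 0.2 s.
At the end, for the whole second after the job is handed in: Each of the four nuts presses on the lid with more than 30 N (the seal alone answers with under 20 N, so the lid is down on its stop ring), the lid is tilted less than 0.006 rad, and lid and nuts are at rest (contact force between each of nut1, nut2, nut3, nut4 and lid above 30 N and angle between lid's own z axis and vertical below 0.006 rad and linear speed of lid below 0.005 m/s and velocity of joint each of nut1_turn, nut2_turn, nut3_turn, nut4_turn below 0.05 rad/s); the robot touches nothing.
It fails at once if a nut overtightened: it presses on the lid with more than 110 N (contact force between any of nut1, nut2, nut3, nut4 and lid above 110 N).
It fails at once if the lid pulled down crooked: tilted more than 0.05 rad (angle between lid's own z axis and vertical above 0.05 rad).
It fails at once if the clamp, the tracing wheel or the marker beside the pot pushed more than 20 mm (distance of any of spring_clamp, pounce_wheel, marker_black from where it was at the start of the episode above 0.02 m).
It also fails if it takes over 72 s, if anything falls off the work surface, if the arm or the gripper's body presses on something with over 40 N, if the wrist force passes 120 N, or if a joint passes its speed limit or range.

## Robot

A 7-joint arm with a two-finger parallel gripper is mounted at the origin on a cart in front of the work surface, level with it; the furniture and walls round the work are solid. World frame = base frame: x ahead of the robot, y to its left, z up, the work surface at z = 0. Lengths are in m, angles in rad, forces in N, time in s.
With the tool pointing down it reaches from about 0.425 to 0.925 m from the base axis. Payload 6.8 kg.
Tool frame: the origin (TCP) lies at the very end of the fingers, on their centre line; the grasp point (between the pads) lies 19 mm behind it (r.grip_depth is the distance from the TCP to the grasp point, in m); z points along the fingers, y is the direction in which the jaws open and shut (so a half turn about z gives the same grasp; the last joint's range is limited). The gripper opens to 85 mm and grips with 20 to 120 N. Pads are 22 mm wide; open, the fingers measure 114 mm over their backs; the gripper's body (76 mm by 85 mm) begins 54 mm behind the grasp point. The pads swing forward as they close: fully open they stand 13 mm farther back than shut.
Start: joints at [-1.382, 0.477, 0.022, 1.555, -0.011, 1.109, -0.083], TCP at [0.197, 0.646, 0.231] pointing down, gripper open.
Joint ranges: [-2.96, 2.96], [-0.34, 2.1], [-1.41, 1.46], [0.24, 2.44], [-1.37, 4.51], [0.17, 1.92], [-2.96, 2.96]. Speed limits (rad/s): [2.39, 2.39, 3.14, 3.14, 3.14, 3.14, 3.14].

## Interface

Orientations are given as a rotation vector (axis times angle).
In Python, from bench import status, eyes, workorder, spotter, r gives the robot as it stands.
- The arm moves only by the tool drive_tool, never from a script. Its argument "commands" is a list of rows, each an object of numbers: "rx", "ry", "rz": the turn, a rotation vector about the world's x, y, z normalised to -1 to 1, where 1 is 8 degrees; "tx", "ty", "tz": the shift along the world's x, y, z normalised to -1 to 1, where 1 is 20 mm; "grip": the closure, from -1 (fully open) to 1 (shut). A call has 1 to 10 rows; each row shifts and turns the commanded pose from where the row before left it; what a row does not reach is not made up. A row lasts 1/8 s, in which the tool goes at most 62.5 mm and 10.7 degrees, less where a joint would pass 70% of its speed; a pose out of reach is approached as far as the arm can. A call with a number of a shift or a turn outside -1 to 1 is refused whole. A call with a gripper value outside its range is refused whole. The fingers move at their own pace and stop on an object; "grip_force" is the grip in N (left out, the last holds). Time passes only in rows, so rows that do not move let the fingers close. It gives the time, the measured TCP pose, the force and the opening at its end, in the units of the state.
- status.get_obs(): the state, without advancing time (a new reading comes with each control period).
- eyes.grab_frame(name): name is "scene" or "top" or "wrist"; returns a dict with "frame" (400x640x3 uint8, blue, green, red), "range_z" (400x640 float32, m along the optical axis (not along the pixel's ray), 0 where there is no reading), "fx", "fy", "cx", "cy" (pixels), "T" (4x4, takes a point from camera to world coordinates); the wrist camera has in their place "T_tool_cam" (4x4, takes a point from camera to tool coordinates, whose origin is the TCP and whose axes are the flange's). Camera axes: x right, y down, z forward; pixel columns grow to the right and rows downward; lengths in m; the calibration is good to about 2 mm. A picture is of the moment at which its call begins: read the wrist's pose just before it.
- workorder.hand_in(): hands the job in, once; it reports no verdict.
Trained networks look in the newest picture that a camera, given by its name, has taken for a name from the list of things; names that differ only in an ending like _2 or _b are one class to them, and where a whole thing is asked for, a point or a joint stands for the part that bears it (a point fixed in the world has none). Each returns a list of dicts, best first, with "confidence" (0 to 1); they miss things now and then, are a little off and sometimes report something else, mostly with a low value. They report only what shows in the picture. A call takes as long as a camera call.
- spotter.boxes_of(camera, target): "position" ([column, row] as shares, 0 to 1, of the picture: columns of its width, rows of its height, amid what is visible of it).
- spotter.masks_of(camera, target): "mask" (400x640 bool, what is visible of it) and "position" ([column, row] as shares, 0 to 1, of the picture: columns of its width, rows of its height, amid what is visible of it).
The state is a dict: "clock": time; "joints": joint angles; "qvel": joint speeds; "tau": joint torques, N m; "tcp_pos": TCP position; "orientation": TCP orientation; "contact_force": force on the tool from outside, world axes, zero at the start; "moment": the same for the moment, N m; "grip_width": finger opening in m.
Only numpy, scipy, OpenCV 4.12 (cv2) and the standard library are available. Lean on these libraries where they do the work, as an engineer would, in place of code of your own. Each camera call takes 0.05 s, during which the arm holds its last target.

## Working session

There is one attempt and no reset: what is moved stays moved. The work goes in short steps, Python scripts to look and compute and a tool call to move; the robot and the scene stay as the last step left them, time stands still between calls to the robot, and variables do not carry over. Pictures are saved under pics/ and viewed, and the job is handed in when it is done.

Besides the shell and the picture viewer there is one more tool, called after "Emit:" by a JSON object that holds its "op" and its "data". drive_tool: Moves the arm, as the interface text tells. Scaled input: -1 to 1 covers 20 mm each way for a shift and 8 degrees each way for a turn. Its arguments: {"type":"object","properties":{"commands":{"type":"array","items":{"type":"object","properties":{"rx":{"type":"number"},"ry":{"type":"number"},"rz":{"type":"number"},"tx":{"type":"number"},"ty":{"type":"number"},"tz":{"type":"number"},"grip":{"type":"number"}}}},"grip_force":{"type":"number"}},"required":["commands"]}

```bash
mkdir -p pics; ls
python3 - <<'E'
from bench import status, eyes, workorder, spotter, r
import cv2, numpy as np
o=status.get_obs()
for k,v in o.items(): print(k,np.round(v,3))
print(r.grip_depth)
for c in ("scene","top"):
    f=eyes.grab_frame(c); cv2.imwrite(f"pics/{c}0.png",f["frame"]); print(c,f["fx"],f["cx"],f["cy"],np.round(f["T"],3).tolist())
    np.savez(f"{c}0.npz",**{k:f[k] for k in ("frame","range_z","fx","fy","cx","cy","T")})
    for n in ("nut1","pot","lid"):
        for d in spotter.boxes_of(c,n): print(n,d)
E
```

```text
pics
clock 0.0
joints [-1.382  0.478  0.022  1.556 -0.012  1.109 -0.083]
qvel [-0.002 -0.002  0.001  0.     0.    -0.001 -0.   ]
tau [-1.0000e-03 -5.9644e+01  1.6080e+00 -2.8120e+01  1.3000e-02  9.0000e-03
 -0.0000e+00]
tcp_pos [0.197 0.645 0.23 ]
orientation [-4.640e-01 -3.107e+00  3.000e-03]
contact_force [ 0.26  -0.031 -0.018]
moment [ 0.013  0.016 -0.071]
grip_width 0.085
0.0187
scene 514.4632636641761 325.0545817265184 197.73201365563742 [[0.546, -0.583, 0.602, -0.007], [-0.838, -0.371, 0.4, -0.349], [-0.009, -0.723, -0.691, 0.779], [0.0, 0.0, 0.0, 1.0]]
nut1 {'position': [0.5617, 0.5152], 'confidence': 0.78}
nut1 {'position': [0.5162, 0.597], 'confidence': 0.77}
nut1 {'position': [0.4417, 0.547], 'confidence': 0.53}
nut1 {'position': [0.4933, 0.4462], 'confidence': 0.51}
pot {'position': [0.5081, 0.5742], 'confidence': 0.97}
lid {'position': [0.5078, 0.5575], 'confidence': 0.72}
lid {'position': [0.4983, 0.4492], 'confidence': 0.48}
top 372.1865804681899 314.58070736782713 194.09792839820565 [[0.015, -0.994, 0.111, 0.482], [-1.0, -0.017, -0.014, 0.049], [0.016, -0.111, -0.994, 0.977], [0.0, 0.0, 0.0, 1.0]]
nut1 {'position': [0.5502, 0.5992], 'confidence': 0.54}
nut1 {'position': [0.5481, 0.4838], 'confidence': 0.53}
nut1 {'position': [0.4769, 0.6048], 'confidence': 0.44}
pot {'position': [0.51, 0.5405], 'confidence': 0.78}
lid {'position': [0.5088, 0.5455], 'confidence': 0.74}
```

Run:
```python
import numpy as np,cv2
out=[]
for c,(u0,u1,v0,v1) in {"top":(240,400,150,290),"scene":(220,430,130,320)}.items():
    d=np.load(f"{c}0.npz"); im=d["frame"][v0:v1,u0:u1]; cv2.imwrite(f"pics/{c}_crop.png",cv2.resize(im,None,fx=700/(u1-u0)*0.85,fy=700/(u1-u0)*0.85,interpolation=cv2.INTER_CUBIC))
    z=d["range_z"]; v,u=np.mgrid[:400,:640]; T=d["T"]
    P=np.stack([(u-d["cx"])/d["fx"]*z,(v-d["cy"])/d["fy"]*z,z],-1)@T[:3,:3].T+T[:3,3]
    P[z==0]=np.nan
    np.save(c+"_P.npy",P)
    w=P[v0:v1,u0:u1].reshape(-1,3)
    # lid pts
    m=(abs(w[:,2]-.1206)<.004); q=w[m]; print(c,m.sum(),q.mean(0),q.min(0),q.max(0))
    m=(w[:,2]>.129)&(w[:,2]<.165); q=w[m]
    # cluster
    g=np.zeros((400,640),np.uint8); g[v0:v1,u0:u1]=m.reshape(v1-v0,u1-u0)
    n,l,s,ce=cv2.connectedComponentsWithStats(g)
    for i in range(1,n):
        if s[i,4]>15:
            q=P[l==i]; cc=q.mean(0); e,V=np.linalg.eigh(np.cov((q-cc)[:,:2].T)); print(s[i,4],ce[i].round(),cc.round(4),q[:,2].max().round(3),np.degrees(np.arctan2(V[1,1],V[0,1])).round(1),np.sqrt(e).round(4))
```

```text
top 3671 [0.52487847 0.00726864 0.12116048] [ 0.43655815 -0.08356658  0.11667994] [0.61697952 0.09715816 0.1245997 ]
92 [305. 192.] [0.5803 0.0584 0.1466] 0.158 106.9 [0.0033 0.0109]
98 [352. 194.] [ 0.5767 -0.0472  0.1462] 0.156 73.7 [0.0033 0.0113]
28 [328. 210.] [0.54   0.0068 0.1409] 0.157 165.4 [0.0032 0.0036]
62 [329. 221.] [0.5161 0.0025 0.1383] 0.143 89.5 [0.0036 0.0081]
87 [303. 239.] [0.4752 0.0615 0.1471] 0.155 -173.8 [0.0032 0.0112]
87 [350. 241.] [ 0.472  -0.0434  0.1463] 0.155 86.1 [0.0032 0.0112]
scene 3731 [5.18108296e-01 2.60541127e-04 1.21919635e-01] [ 0.43592384 -0.08473106  0.1166048 ] [0.62076123 0.09849797 0.12459502]
243 [318. 179.] [0.5812 0.0568 0.1436] 0.158 106.2 [0.0025 0.0118]
239 [366. 201.] [ 0.5776 -0.0488  0.1444] 0.156 73.9 [0.0026 0.0124]
69 [330. 204.] [0.5417 0.0055 0.1392] 0.157 162.9 [0.0029 0.0035]
219 [283. 213.] [0.4752 0.0591 0.1444] 0.156 -175.5 [0.0025 0.0126]
116 [324. 214.] [0.5168 0.0008 0.1386] 0.145 93.8 [0.0035 0.0078]
275 [333. 239.] [ 0.4718 -0.0457  0.144 ] 0.156 86.0 [0.0025 0.0121]
```

View pics/top0.png

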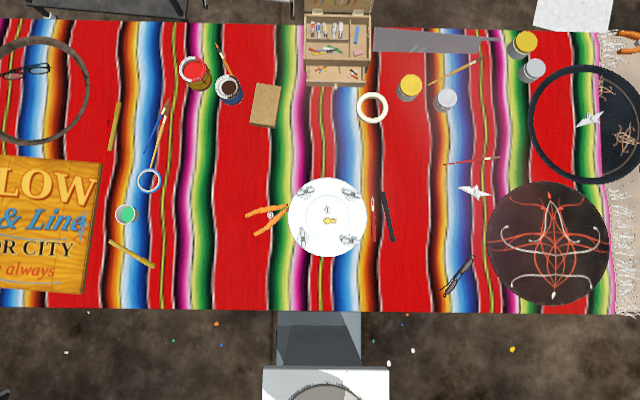

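View pics/scene0.png

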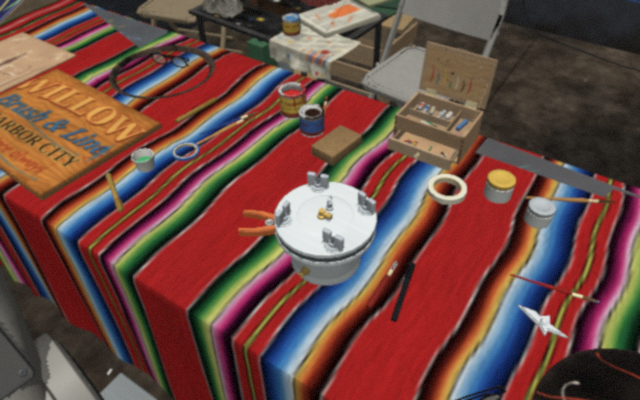

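```bash
ls pics
```

```text
scene0.png
scene_crop.png
top0.png
top_crop.png
```

View pics/top_crop.png

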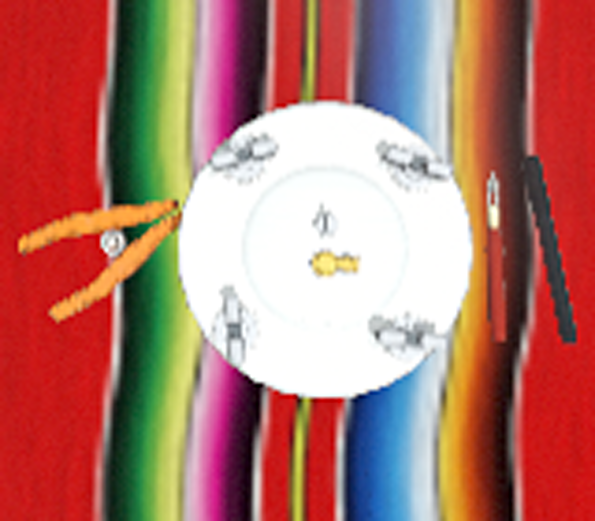

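View pics/scene_crop.png

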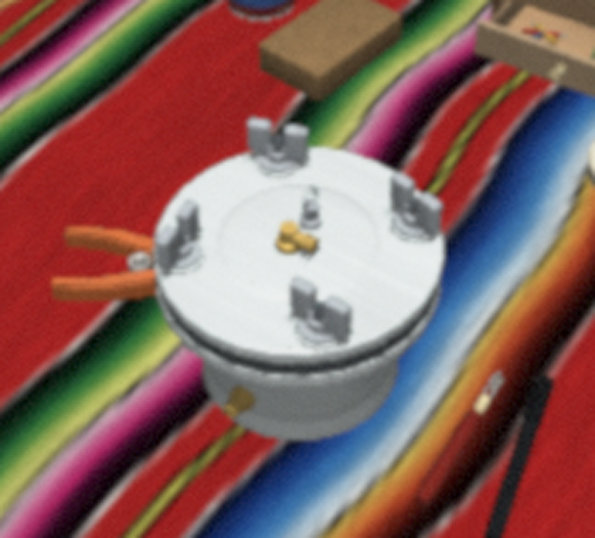

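Emit:
{"op": "drive_tool", "data": {"commands": [{"tx":0.64,"ty":-0.98,"rz":-0.235,"grip":-1},{"tx":0.64,"ty":-0.98,"rz":-0.235,"grip":-1},{"tx":0.64,"ty":-0.98,"rz":-0.235,"grip":-1},{"tx":0.64,"ty":-0.98,"rz":-0.235,"grip":-1},{"tx":0.64,"ty":-0.98,"rz":-0.235,"grip":-1},{"tx":0.64,"ty":-0.98,"rz":-0.235,"grip":-1},{"tx":0.64,"ty":-0.98,"rz":-0.235,"grip":-1},{"tx":0.64,"ty":-0.98,"rz":-0.235,"grip":-1},{"tx":0.64,"ty":-0.98,"rz":-0.235,"grip":-1},{"tx":0.64,"ty":-0.98,"rz":-0.235,"grip":-1}], "grip_force": 60}}

```text
validation failed for argument at $.co...
```

Emit:
{"op": "drive_tool", "data": {"commands": [{"tx":0.64,"ty":-0.98,"tz":0.0,"rx":0.0,"ry":0.0,"rz":-0.235,"grip":-1.0}], "grip_force": 60}}

```text
clock: 0.52
tcp_pos: [0.2084, 0.6269, 0.231]
orientation: [-0.512, -3.098, -0.001]
contact_force: [-0.2, -0.2, -0.4]
grip_width: 0.0852
```

Emit:
{"op": "drive_tool", "data": {"commands": [{"tx":0.64,"ty":-0.98,"tz":0,"rx":0,"ry":0,"rz":-0.235,"grip":-1},{"tx":0.64,"ty":-0.98,"tz":0,"rx":0,"ry":0,"rz":-0.235,"grip":-1},{"tx":0.64,"ty":-0.98,"tz":0,"rx":0,"ry":0,"rz":-0.235,"grip":-1},{"tx":0.64,"ty":-0.98,"tz":0,"rx":0,"ry":0,"rz":-0.235,"grip":-1},{"tx":0.64,"ty":-0.98,"tz":0,"rx":0,"ry":0,"rz":-0.235,"grip":-1},{"tx":0.64,"ty":-0.98,"tz":0,"rx":0,"ry":0,"rz":-0.235,"grip":-1},{"tx":0.64,"ty":-0.98,"tz":0,"rx":0,"ry":0,"rz":-0.235,"grip":-1},{"tx":0.64,"ty":-0.98,"tz":0,"rx":0,"ry":0,"rz":-0.235,"grip":-1},{"tx":0.64,"ty":-0.98,"tz":0,"rx":0,"ry":0,"rz":-0.235,"grip":-1},{"tx":0.64,"ty":-0.98,"tz":0,"rx":0,"ry":0,"rz":-0.235,"grip":-1}]}}

```text
clock: 1.78
tcp_pos: [0.339, 0.4286, 0.2313]
orientation: [1.018, 2.972, 0.0]
contact_force: [0.5, 0.7, 0.2]
grip_width: 0.0854
```

Emit:
{"op": "drive_tool", "data": {"commands": [{"tx":0.64,"ty":-0.98,"tz":0,"rx":0,"ry":0,"rz":-0.235,"grip":-1},{"tx":0.64,"ty":-0.98,"tz":0,"rx":0,"ry":0,"rz":-0.235,"grip":-1},{"tx":0.64,"ty":-0.98,"tz":0,"rx":0,"ry":0,"rz":-0.235,"grip":-1},{"tx":0.64,"ty":-0.98,"tz":0,"rx":0,"ry":0,"rz":-0.235,"grip":-1},{"tx":0.64,"ty":-0.98,"tz":0,"rx":0,"ry":0,"rz":-0.235,"grip":-1},{"tx":0.64,"ty":-0.98,"tz":0,"rx":0,"ry":0,"rz":-0.235,"grip":-1},{"tx":0.64,"ty":-0.98,"tz":0,"rx":0,"ry":0,"rz":-0.235,"grip":-1},{"tx":0.64,"ty":-0.98,"tz":0,"rx":0,"ry":0,"rz":-0.235,"grip":-1},{"tx":0.64,"ty":-0.98,"tz":0,"rx":0,"ry":0,"rz":-0.235,"grip":-1},{"tx":0.64,"ty":-0.98,"tz":0,"rx":0,"ry":0,"rz":-0.235,"grip":-1}]}}

```text
clock: 3.02
tcp_pos: [0.4671, 0.2326, 0.2313]
orientation: [1.49, 2.766, 0.0]
contact_force: [0.1, -0.4, 0.1]
grip_width: 0.0851
```

Emit:
{"op": "drive_tool", "data": {"commands": [{"tx":0.64,"ty":-0.98,"tz":0,"rx":0,"ry":0,"rz":-0.235,"grip":-1},{"tx":0.64,"ty":-0.98,"tz":0,"rx":0,"ry":0,"rz":-0.235,"grip":-1},{"tx":0.64,"ty":-0.98,"tz":0,"rx":0,"ry":0,"rz":-0.235,"grip":-1},{"tx":0.64,"ty":-0.98,"tz":0,"rx":0,"ry":0,"rz":-0.235,"grip":-1},{"tx":0.64,"ty":-0.98,"tz":0,"rx":0,"ry":0,"rz":-0.235,"grip":-1},{"tx":0.64,"ty":-0.98,"tz":0,"rx":0,"ry":0,"rz":-0.235,"grip":-1},{"tx":0.64,"ty":-0.98,"tz":0,"rx":0,"ry":0,"rz":-0.235,"grip":-0.2},{"tx":0.64,"ty":-0.98,"tz":0,"rx":0,"ry":0,"rz":-0.235,"grip":-0.2},{"tx":0.64,"ty":-0.98,"tz":0,"rx":0,"ry":0,"rz":-0.235,"grip":-0.2},{"tx":0,"ty":0,"tz":0,"rx":0,"ry":0,"rz":0,"grip":-0.2}]}}

```text
clock: 4.28
tcp_pos: [0.5823, 0.055, 0.2313]
orientation: [1.882, 2.514, -0.001]
contact_force: [0.3, 0.2, -0.0]
grip_width: 0.0512
```

```bash
cat > h.py <<'E'
from bench import status, eyes, workorder, spotter, r
import cv2, numpy as np
from scipy.spatial.transform import Rotation as Ro
def st():
    o=status.get_obs(); R=Ro.from_rotvec(o["orientation"]).as_matrix()
    print("t %.2f tcp %s yaw_y %.2f tilt %.4f j1 %.1f j7 %.1f F %s M %s w %.4f"%(o["clock"],np.round(o["tcp_pos"],4),np.degrees(np.arctan2(R[1,1],R[0,1])),np.hypot(R[0,2],R[1,2]),np.degrees(o["joints"][0]),np.degrees(o["joints"][6]),np.round(o["contact_force"],1),np.round(o["moment"],3),o["grip_width"]))
    return o,R
def clusters(P,m,lo=.129,hi=.165,mn=15):
    g=((P[...,2]>lo)&(P[...,2]<hi)&m).astype(np.uint8)
    n,l,s,ce=cv2.connectedComponentsWithStats(g)
    for i in range(1,n):
        if s[i,4]>mn:
            q=P[l==i]
            (cx,cy),(w,h),a=cv2.minAreaRect((q[:,:2]*1e3).astype(np.float32))
            if w<h: a+=90
            print(s[i,4],ce[i].round(),"mean",q.mean(0).round(4),"rect c",round(cx,1),round(cy,1),"size",round(w,1),round(h,1),"yaw",round(a%180,1),"zmax",q[:,2].max().round(4))
def wrist(name):
    o,R=st(); f=eyes.grab_frame("wrist"); z=f["range_z"]
    v,u=np.mgrid[:400,:640]; C=np.stack([(u-f["cx"])/f["fx"]*z,(v-f["cy"])/f["fy"]*z,z],-1)
    T=np.eye(4);T[:3,:3]=R;T[:3,3]=o["tcp_pos"];T=T@f["T_tool_cam"]
    P=C@T[:3,:3].T+T[:3,3]; P[z==0]=np.nan
    cv2.imwrite(f"pics/{name}.png",f["frame"]); np.savez(name+".npz",P=P,frame=f["frame"],T=T)
    return f,P,T
E
python3 - <<'E'
from h import *
f,P,T=wrist("w1"); print(T.round(3), f["fx"])
clusters(P,np.ones((400,640),bool),.136,.165,60)
E
```

```text
t 4.28 tcp [0.5823 0.055  0.2313] yaw_y 16.36 tilt 0.0011 j1 -33.1 j7 14.9 F [ 0.3  0.2 -0. ] M [0.007 0.007 0.001] w 0.0512
[[ 0.96   0.269  0.081  0.561]
 [ 0.28  -0.919 -0.278  0.124]
 [-0.     0.289 -0.957  0.375]
 [ 0.     0.     0.     1.   ]] 301.91444430901805
855 [186. 161.] mean [0.4771 0.0623 0.1488] rect c 476.3 61.0 size 41.1 9.4 yaw 6.1 zmax 0.1558
594 [318. 202.] mean [0.5811 0.0592 0.1506] rect c 581.4 57.9 size 8.7 40.1 yaw 106.9 zmax 0.1558
350 [225. 242.] mean [0.5171 0.0007 0.1408] rect c 517.0 -0.3 size 26.4 11.1 yaw 88.1 zmax 0.1435
87 [252. 243.] mean [0.5389 0.0082 0.1441] rect c 539.2 8.1 size 10.8 5.7 yaw 32.4 zmax 0.1549
618 [164. 274.] mean [ 0.474  -0.0388  0.1476] rect c 472.6 -42.9 size 38.0 9.3 yaw 86.2 zmax 0.1553
619 [281. 310.] mean [ 0.5777 -0.0451  0.1484] rect c 578.0 -47.6 size 41.4 9.0 yaw 72.5 zmax 0.155
```

View pics/w1.png

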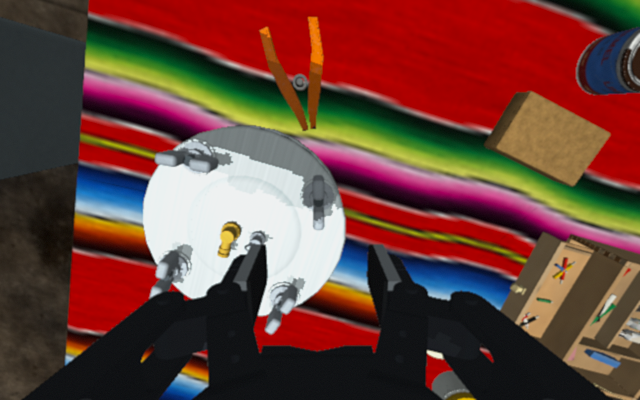

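Emit:
{"op": "drive_tool", "data": {"commands": [{"tx":-0.025,"ty":0.15,"tz":-0.9,"rx":0,"ry":0,"rz":0.06,"grip":-0.2},{"tx":0,"ty":0,"tz":-0.9,"rx":0,"ry":0,"rz":0,"grip":-0.2},{"tx":0,"ty":0,"tz":-0.9,"rx":0,"ry":0,"rz":0,"grip":-0.2},{"tx":0,"ty":0,"tz":-0.9,"rx":0,"ry":0,"rz":0,"grip":-0.2},{"tx":0,"ty":0,"tz":-0.7,"rx":0,"ry":0,"rz":0,"grip":-0.2},{"tx":0,"ty":0,"tz":-0.35,"rx":0,"ry":0,"rz":0,"grip":-0.2}]}}

```text
clock: 5.08
tcp_pos: [0.5805, 0.0604, 0.1371]
orientation: [-1.867, -2.526, 0.002]
contact_force: [-0.5, -0.0, 0.4]
grip_width: 0.0513
```

Run:
```python
from h import *
st()
```

```text
t 5.08 tcp [0.5805 0.0604 0.1371] yaw_y 17.07 tilt 0.0012 j1 -31.1 j7 18.3 F [-0.5 -0.   0.4] M [0.062 0.03  0.003] w 0.0513
```

Emit:
{"op": "drive_tool", "data": {"commands": [{"tx":0.06,"ty":-0.12,"tz":0,"rx":0,"ry":0,"rz":0,"grip":0.2},{"tx":0,"ty":0,"tz":0,"rx":0,"ry":0,"rz":0,"grip":1},{"tx":0,"ty":0,"tz":0,"rx":0,"ry":0,"rz":0,"grip":1},{"tx":0,"ty":0,"tz":0,"rx":0,"ry":0,"rz":0,"grip":1},{"tx":0,"ty":0,"tz":0,"rx":0,"ry":0,"rz":0,"grip":1}], "grip_force": 80}}

```text
clock: 5.7
tcp_pos: [0.5827, 0.0579, 0.1392]
orientation: [1.867, 2.525, 0.002]
contact_force: [0.6, -0.5, 5.4]
grip_width: 0.0066
```

Run:
```python
from h import *
st()
```

```text
t 5.70 tcp [0.5827 0.0579 0.1392] yaw_y 17.05 tilt 0.0015 j1 -30.8 j7 18.5 F [ 0.6 -0.5  5.4] M [-0.25   0.164 -0.101] w 0.0066
```

Run:
```python
from h import *
f,P,T=wrist("w2"); cv2.imwrite("pics/w2c.png",cv2.resize(f["frame"][100:400,160:560],None,fx=1.8,fy=1.8))
st()
```

```text
t 5.70 tcp [0.5827 0.0579 0.1392] yaw_y 17.05 tilt 0.0015 j1 -30.8 j7 18.5 F [ 0.6 -0.5  5.4] M [-0.25   0.164 -0.101] w 0.0066
t 5.75 tcp [0.5827 0.058  0.1392] yaw_y 17.05 tilt 0.0015 j1 -30.8 j7 18.5 F [-0.4 -0.3  6.6] M [-0.154  0.232 -0.038] w 0.0064
```

View pics/w2c.png

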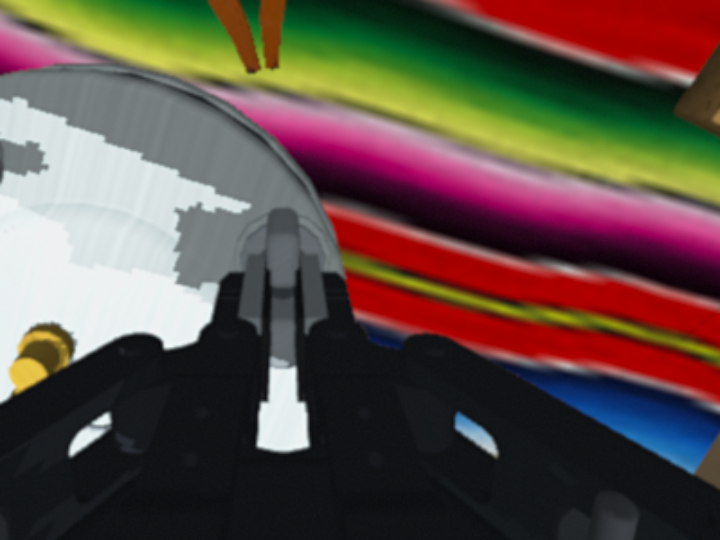

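Emit:
{"op": "drive_tool", "data": {"commands": [{"tx":0,"ty":0,"tz":-0.0133,"rx":0,"ry":0,"rz":-0.8,"grip":1},{"tx":0,"ty":0,"tz":-0.0133,"rx":0,"ry":0,"rz":-0.8,"grip":1},{"tx":0,"ty":0,"tz":-0.0133,"rx":0,"ry":0,"rz":-0.8,"grip":1},{"tx":0,"ty":0,"tz":-0.0133,"rx":0,"ry":0,"rz":-0.8,"grip":1}]}}

```text
clock: 6.25
tcp_pos: [0.5825, 0.0579, 0.1383]
orientation: [2.383, 2.046, 0.002]
contact_force: [-3.1, -1.5, 8.6]
grip_width: 0.0065
```

Run:
```python
from h import *
o,R=st(); print(np.round(o["tau"],3),np.round(o["joints"],2))
o,R=st(); print(np.round(o["tau"],3))
```

```text
t 6.25 tcp [0.5825 0.0579 0.1383] yaw_y -8.71 tilt 0.0011 j1 -35.6 j7 -3.4 F [-3.1 -1.5  8.6] M [-0.26   0.582  0.123] w 0.0065
[  0.657 -44.722   6.409 -21.226  -0.238  -0.841   0.849] [-0.62  0.48  0.55  1.89 -0.33  0.86 -0.06]
t 6.25 tcp [0.5825 0.0579 0.1383] yaw_y -8.71 tilt 0.0011 j1 -35.6 j7 -3.4 F [-3.1 -1.5  8.6] M [-0.26   0.582  0.123] w 0.0065
[  0.657 -44.722   6.409 -21.226  -0.238  -0.841   0.849]
```

Emit:
{"op": "drive_tool", "data": {"commands": [{"tx":0,"ty":0,"tz":0,"rx":0,"ry":0,"rz":-0.9,"grip":1},{"tx":0,"ty":0,"tz":0,"rx":0,"ry":0,"rz":-0.9,"grip":1},{"tx":0,"ty":0,"tz":0,"rx":0,"ry":0,"rz":-0.9,"grip":1},{"tx":0,"ty":0,"tz":0,"rx":0,"ry":0,"rz":-0.9,"grip":1},{"tx":0,"ty":0,"tz":0,"rx":0,"ry":0,"rz":-0.9,"grip":1}]}}

```text
clock: 6.88
tcp_pos: [0.5822, 0.058, 0.1373]
orientation: [2.899, 1.209, 0.001]
contact_force: [0.8, -0.6, -1.2]
grip_width: 0.0065
```

Run:
```python
from h import *
o,R=st(); print(np.round(o["tau"],3),np.round(o["joints"],2))
```

```text
t 6.88 tcp [0.5822 0.058  0.1373] yaw_y -44.72 tilt 0.0006 j1 -42.0 j7 -33.4 F [ 0.8 -0.6 -1.2] M [-0.21  -0.087  0.2  ] w 0.0065
[  0.613 -48.601   9.84  -22.055  -0.078   0.241   0.924] [-0.73  0.53  0.71  1.9  -0.44  0.88 -0.58]
```

Emit:
{"op": "drive_tool", "data": {"commands": [{"tx":0,"ty":0,"tz":-0.013,"rx":0,"ry":0,"rz":-0.9,"grip":1},{"tx":0,"ty":0,"tz":-0.013,"rx":0,"ry":0,"rz":-0.9,"grip":1},{"tx":0,"ty":0,"tz":-0.013,"rx":0,"ry":0,"rz":-0.9,"grip":1}]}}

```text
clock: 7.25
tcp_pos: [0.5821, 0.0582, 0.1365]
orientation: [3.075, 0.645, 0.0]
contact_force: [-0.4, -1.0, 1.1]
grip_width: 0.0067
```

Run:
```python
from h import *
o,R=st()
```

```text
t 7.25 tcp [0.5821 0.0582 0.1365] yaw_y -66.31 tilt 0.0002 j1 -45.7 j7 -51.0 F [-0.4 -1.   1.1] M [-0.159  0.041  0.239] w 0.0067
```

Emit:
{"op": "drive_tool", "data": {"commands": [{"tx":0,"ty":0,"tz":-0.013,"rx":0,"ry":0,"rz":-0.9,"grip":1},{"tx":0,"ty":0,"tz":-0.013,"rx":0,"ry":0,"rz":-0.9,"grip":1}]}}

```text
clock: 7.5
tcp_pos: [0.5821, 0.0583, 0.1361]
orientation: [-3.131, -0.254, -0.0]
contact_force: [0.0, -0.8, 2.1]
grip_width: 0.0065
```

Run:
```python
from h import *
o,R=st()
```

```text
t 7.50 tcp [0.5821 0.0583 0.1361] yaw_y -80.71 tilt 0.0001 j1 -48.0 j7 -62.6 F [ 0.  -0.8  2.1] M [-0.126  0.145  0.178] w 0.0065
```

Emit:
{"op": "drive_tool", "data": {"commands": [{"tx":0,"ty":0,"tz":0,"rx":0,"ry":0,"rz":0,"grip":0.2},{"tx":0,"ty":0,"tz":0,"rx":0,"ry":0,"rz":0,"grip":0.2},{"tx":0,"ty":0,"tz":1,"rx":0,"ry":0,"rz":0,"grip":0.2},{"tx":0,"ty":0,"tz":1,"rx":0,"ry":0,"rz":0.95,"grip":0.2},{"tx":-0.4,"ty":-0.4,"tz":0.5,"rx":0,"ry":0,"rz":0.95,"grip":0.2},{"tx":-0.9,"ty":-0.9,"tz":0,"rx":0,"ry":0,"rz":0.95,"grip":0.2},{"tx":-0.9,"ty":-0.9,"tz":0,"rx":0,"ry":0,"rz":0.95,"grip":0.2},{"tx":-0.9,"ty":-0.9,"tz":0,"rx":0,"ry":0,"rz":0.95,"grip":0.2},{"tx":-0.9,"ty":-0.9,"tz":0,"rx":0,"ry":0,"rz":0.95,"grip":0.2},{"tx":-0.9,"ty":-0.7,"tz":0,"rx":0,"ry":0,"rz":0.95,"grip":0.2}]}}

```text
clock: 8.75
tcp_pos: [0.484, -0.0371, 0.1873]
orientation: [2.679, 1.639, 0.003]
contact_force: [-0.4, 0.5, -0.5]
grip_width: 0.0338
```

Emit:
{"op": "drive_tool", "data": {"commands": [{"tx":-0.59,"ty":-0.4,"tz":0,"rx":0,"ry":0,"rz":0.95,"grip":0.2},{"tx":0,"ty":0,"tz":0,"rx":0,"ry":0,"rz":0.95,"grip":0.2},{"tx":0,"ty":0,"tz":0,"rx":0,"ry":0,"rz":0.95,"grip":0.2},{"tx":0,"ty":0,"tz":0,"rx":0,"ry":0,"rz":0,"grip":0.2}]}}

```text
clock: 9.25
tcp_pos: [0.4728, -0.0443, 0.1871]
orientation: [2.308, 2.13, 0.003]
contact_force: [0.8, 0.5, 0.4]
grip_width: 0.0345
```

Run:
```python
from h import *
f,P,T=wrist("w3")
clusters(P,np.ones((400,640),bool),.132,.165,60)
```

```text
t 9.25 tcp [ 0.4728 -0.0443  0.1871] yaw_y -4.60 tilt 0.0020 j1 -36.3 j7 5.4 F [0.8 0.5 0.4] M [ 0.004  0.005 -0.013] w 0.0345
1629 [497.  40.] mean [0.5795 0.0565 0.147 ] rect c 581.4 57.1 size 41.3 9.1 yaw 9.1 zmax 0.1531
1699 [308.  50.] mean [0.4762 0.0596 0.1477] rect c 475.8 60.7 size 40.9 14.4 yaw 15.0 zmax 0.1559
654 [381. 151.] mean [5.166e-01 4.000e-04 1.397e-01] rect c 517.0 -0.3 size 25.8 12.3 yaw 87.8 zmax 0.1425
303 [422. 138.] mean [0.5406 0.0064 0.1435] rect c 541.3 6.1 size 10.5 10.6 yaw 133.0 zmax 0.1552
1775 [476. 217.] mean [ 0.5761 -0.0467  0.1456] rect c 576.8 -47.9 size 40.6 12.7 yaw 76.0 zmax 0.1554
980 [317. 225.] mean [ 0.4725 -0.0429  0.1485] rect c 472.2 -44.6 size 41.0 14.7 yaw 85.9 zmax 0.1554
```

View pics/w3.png

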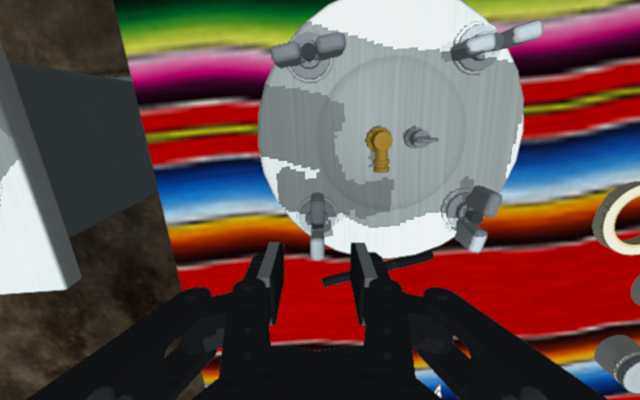

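Emit:
{"op": "drive_tool", "data": {"commands": [{"tx":-0.02,"ty":0,"tz":-0.9,"rx":0,"ry":0,"rz":0.06,"grip":0.2},{"tx":0,"ty":0,"tz":-0.9,"rx":0,"ry":0,"rz":0,"grip":0.2},{"tx":0,"ty":0,"tz":-0.6,"rx":0,"ry":0,"rz":0,"grip":0.2},{"tx":0,"ty":0,"tz":0,"rx":0,"ry":0,"rz":0,"grip":0.3},{"tx":0,"ty":0,"tz":0,"rx":0,"ry":0,"rz":0,"grip":1},{"tx":0,"ty":0,"tz":0,"rx":0,"ry":0,"rz":0,"grip":1},{"tx":0,"ty":0,"tz":0,"rx":0,"ry":0,"rz":0,"grip":1}]}}

```text
clock: 10.18
tcp_pos: [0.473, -0.044, 0.1388]
orientation: [2.298, 2.14, 0.003]
contact_force: [1.5, -1.1, 3.9]
grip_width: 0.0062
```

Run:
```python
from h import *
o,R=st()
```

```text
t 10.18 tcp [ 0.473  -0.044   0.1388] yaw_y -4.07 tilt 0.0025 j1 -33.4 j7 10.3 F [ 1.5 -1.1  3.9] M [-0.121 -0.291 -0.112] w 0.0062
```

Emit:
{"op": "drive_tool", "data": {"commands": [{"tx":0,"ty":0,"tz":0,"rx":0,"ry":0,"rz":-0.9,"grip":1},{"tx":0,"ty":0,"tz":0,"rx":0,"ry":0,"rz":-0.9,"grip":1},{"tx":0,"ty":0,"tz":0,"rx":0,"ry":0,"rz":-0.9,"grip":1},{"tx":0,"ty":0,"tz":-0.012,"rx":0,"ry":0,"rz":-0.9,"grip":1},{"tx":0,"ty":0,"tz":-0.012,"rx":0,"ry":0,"rz":-0.9,"grip":1},{"tx":0,"ty":0,"tz":-0.012,"rx":0,"ry":0,"rz":-0.9,"grip":1},{"tx":0,"ty":0,"tz":-0.012,"rx":0,"ry":0,"rz":-0.9,"grip":1},{"tx":0,"ty":0,"tz":-0.012,"rx":0,"ry":0,"rz":-0.9,"grip":1}]}}

```text
clock: 11.18
tcp_pos: [0.4731, -0.0441, 0.137]
orientation: [3.046, 0.764, 0.004]
contact_force: [5.1, -2.7, -5.9]
grip_width: 0.0066
```

Run:
```python
from h import *
o,R=st()
```

```text
t 11.18 tcp [ 0.4731 -0.0441  0.137 ] yaw_y -61.83 tilt 0.0028 j1 -44.4 j7 -37.7 F [ 5.1 -2.7 -5.9] M [-0.339 -1.008  0.245] w 0.0066
```

Emit:
{"op": "drive_tool", "data": {"commands": [{"tx":0,"ty":0,"tz":-0.012,"rx":0,"ry":0,"rz":-0.9,"grip":1},{"tx":0,"ty":0,"tz":-0.012,"rx":0,"ry":0,"rz":-0.9,"grip":1},{"tx":0,"ty":0,"tz":-0.012,"rx":0,"ry":0,"rz":-0.9,"grip":1},{"tx":0,"ty":0,"tz":-0.012,"rx":0,"ry":0,"rz":-0.9,"grip":1}]}}

```text
clock: 11.68
tcp_pos: [0.4731, -0.0441, 0.1361]
orientation: [3.14, -0.017, 0.004]
contact_force: [4.6, -2.9, -5.8]
grip_width: 0.0066
```

Run:
```python
from h import *
o,R=st()
```

```text
t 11.68 tcp [ 0.4731 -0.0441  0.1361] yaw_y -90.63 tilt 0.0029 j1 -49.3 j7 -59.9 F [ 4.6 -2.9 -5.8] M [-0.471 -0.981  0.186] w 0.0066
```

Emit:
{"op": "drive_tool", "data": {"commands": [{"tx":0.02,"ty":-0.01,"tz":-0.03,"rx":0,"ry":0,"rz":-0.9,"grip":1},{"tx":0.02,"ty":-0.01,"tz":-0.03,"rx":0,"ry":0,"rz":-0.9,"grip":1},{"tx":0,"ty":0,"tz":-0.02,"rx":0,"ry":0,"rz":-0.9,"grip":1}]}}

```text
clock: 12.05
tcp_pos: [0.4733, -0.0442, 0.1352]
orientation: [-3.081, 0.606, -0.001]
contact_force: [-3.9, 1.0, 15.5]
grip_width: 0.0066
```

Run:
```python
from h import *
o,R=st()
```

```text
t 12.05 tcp [ 0.4733 -0.0442  0.1352] yaw_y -112.24 tilt 0.0014 j1 -52.2 j7 -75.9 F [-3.9  1.  15.5] M [0.22  0.759 0.292] w 0.0066
```

Emit:
{"op": "drive_tool", "data": {"commands": [{"tx":0,"ty":0,"tz":-0.013,"rx":0,"ry":0,"rz":-0.9,"grip":1}]}}

```text
clock: 12.18
tcp_pos: [0.4733, -0.0443, 0.1351]
orientation: [-3.037, 0.797, -0.001]
contact_force: [-3.7, 0.8, 16.3]
grip_width: 0.0066
```

Run:
```python
from h import *
o,R=st()
```

```text
t 12.18 tcp [ 0.4733 -0.0443  0.1351] yaw_y -119.42 tilt 0.0015 j1 -53.1 j7 -81.3 F [-3.7  0.8 16.3] M [0.146 0.851 0.369] w 0.0066
```

Emit:
{"op": "drive_tool", "data": {"commands": [{"tx":0,"ty":0,"tz":-0.013,"rx":0,"ry":0,"rz":-0.9,"grip":1}]}}

```text
clock: 12.3
tcp_pos: [0.4733, -0.0442, 0.135]
orientation: [-2.981, 0.986, -0.0]
contact_force: [-4.3, 0.8, 17.8]
grip_width: 0.0063
```

Run:
```python
from h import *
o,R=st()
```

```text
t 12.30 tcp [ 0.4733 -0.0442  0.135 ] yaw_y -126.60 tilt 0.0016 j1 -53.8 j7 -86.6 F [-4.3  0.8 17.8] M [0.201 1.007 0.473] w 0.0063
```

Emit:
{"op": "drive_tool", "data": {"commands": [{"tx":0,"ty":0,"tz":0.1,"rx":0,"ry":0,"rz":0,"grip":1},{"tx":0,"ty":0,"tz":0,"rx":0,"ry":0,"rz":0,"grip":0.2},{"tx":0,"ty":0,"tz":0,"rx":0,"ry":0,"rz":0,"grip":0.2},{"tx":0,"ty":0,"tz":1,"rx":0,"ry":0,"rz":0,"grip":0.2},{"tx":0,"ty":0,"tz":1,"rx":0,"ry":0,"rz":0.8,"grip":0.2},{"tx":0.435,"ty":0.415,"tz":0.5,"rx":0,"ry":0,"rz":0.8,"grip":0.2},{"tx":0.9,"ty":0.9,"tz":0,"rx":0,"ry":0,"rz":0.8,"grip":0.2},{"tx":0.9,"ty":0.9,"tz":0,"rx":0,"ry":0,"rz":0.8,"grip":0.2},{"tx":0.9,"ty":0.9,"tz":0,"rx":0,"ry":0,"rz":0.8,"grip":0.2},{"tx":0.9,"ty":0.9,"tz":0,"rx":0,"ry":0,"rz":0.8,"grip":0.2}]}}

```text
clock: 13.55
tcp_pos: [0.5537, 0.0367, 0.1858]
orientation: [-3.14, -0.06, 0.001]
contact_force: [-0.1, -0.1, 0.7]
grip_width: 0.034
```

Emit:
{"op": "drive_tool", "data": {"commands": [{"tx":0.9,"ty":0.8,"tz":0,"rx":0,"ry":0,"rz":0.8,"grip":0.2},{"tx":0.5,"ty":0.3,"tz":0,"rx":0,"ry":0,"rz":0.1,"grip":0.2},{"tx":0,"ty":0,"tz":0,"rx":0,"ry":0,"rz":0,"grip":0.2}]}}

```text
clock: 13.92
tcp_pos: [0.5815, 0.0578, 0.1856]
orientation: [3.131, 0.248, -0.0]
contact_force: [0.7, -0.6, 0.2]
grip_width: 0.0342
```

Run:
```python
from h import *
f,P,T=wrist("w4")
clusters(P,np.ones((400,640),bool),.132,.165,60)
```

```text
t 13.93 tcp [0.5815 0.0578 0.1856] yaw_y -80.93 tilt 0.0004 j1 -52.4 j7 -63.4 F [ 0.7 -0.6  0.2] M [-0.018  0.064 -0.026] w 0.0342
877 [316. 224.] mean [0.5847 0.058  0.1477] rect c 582.7 57.7 size 40.7 8.8 yaw 9.0 zmax 0.1525
1212 [469. 252.] mean [ 0.5809 -0.0455  0.1474] rect c 580.3 -48.4 size 41.0 12.3 yaw 73.1 zmax 0.1552
321 [291. 335.] mean [0.4936 0.0624 0.1432] rect c 486.1 61.3 size 23.4 15.1 yaw 0.8 zmax 0.1538
299 [423. 370.] mean [ 0.4752 -0.0441  0.1413] rect c 475.0 -45.8 size 9.4 15.5 yaw 152.6 zmax 0.1506
```

View pics/w4.png

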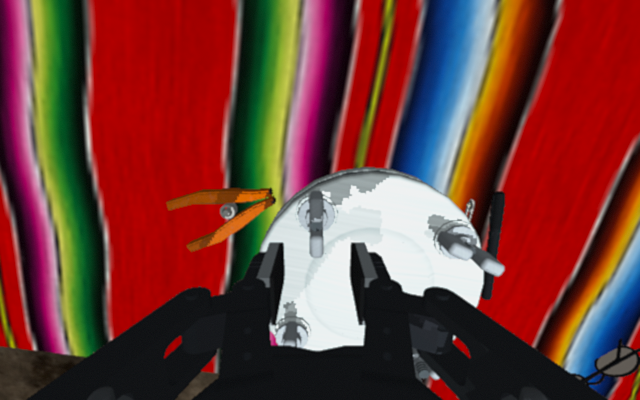

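Emit:
{"op": "drive_tool", "data": {"commands": [{"tx":0.025,"ty":0,"tz":-0.9,"rx":0,"ry":0,"rz":0,"grip":0.2},{"tx":0,"ty":0,"tz":-0.9,"rx":0,"ry":0,"rz":0,"grip":0.2},{"tx":0,"ty":0,"tz":-0.68,"rx":0,"ry":0,"rz":0,"grip":0.2},{"tx":0,"ty":0,"tz":0,"rx":0,"ry":0,"rz":0,"grip":0.3},{"tx":0,"ty":0,"tz":0,"rx":0,"ry":0,"rz":0,"grip":1},{"tx":0,"ty":0,"tz":0,"rx":0,"ry":0,"rz":0,"grip":1},{"tx":0,"ty":0,"tz":0,"rx":0,"ry":0,"rz":0,"grip":1},{"tx":0,"ty":0,"tz":0,"rx":0,"ry":0,"rz":-0.5,"grip":1},{"tx":0,"ty":0,"tz":0,"rx":0,"ry":0,"rz":-0.5,"grip":1}]}}

```text
clock: 15.1
tcp_pos: [0.5822, 0.0583, 0.1364]
orientation: [-3.141, -0.029, -0.001]
contact_force: [0.3, 1.5, -0.3]
grip_width: 0.0063
```

Run:
```python
from h import *
o,R=st()
```

```text
t 15.10 tcp [0.5822 0.0583 0.1364] yaw_y -88.93 tilt 0.0009 j1 -50.8 j7 -67.1 F [ 0.3  1.5 -0.3] M [0.163 0.069 0.182] w 0.0063
```

Emit:
{"op": "drive_tool", "data": {"commands": [{"tx":0,"ty":0,"tz":-0.013,"rx":0,"ry":0,"rz":-0.5,"grip":1}]}}

```text
clock: 15.22
tcp_pos: [0.5822, 0.0583, 0.1362]
orientation: [-3.14, 0.08, -0.001]
contact_force: [-2.0, 1.7, 3.8]
grip_width: 0.0064
```

Run:
```python
from h import *
o,R=st()
```

```text
t 15.22 tcp [0.5822 0.0583 0.1362] yaw_y -92.93 tilt 0.0008 j1 -51.4 j7 -70.3 F [-2.   1.7  3.8] M [0.152 0.256 0.177] w 0.0064
```

Emit:
{"op": "drive_tool", "data": {"commands": [{"tx":0,"ty":0,"tz":-0.01,"rx":0,"ry":0,"rz":-0.5,"grip":1}]}}

```text
clock: 15.35
tcp_pos: [0.5822, 0.0583, 0.1361]
orientation: [-3.135, 0.19, -0.001]
contact_force: [-0.5, 1.2, 3.3]
grip_width: 0.0063
```

Run:
```python
from h import *
o,R=st()
```

```text
t 15.35 tcp [0.5822 0.0583 0.1361] yaw_y -96.93 tilt 0.0008 j1 -51.9 j7 -73.5 F [-0.5  1.2  3.3] M [0.151 0.335 0.199] w 0.0063
```

Emit:
{"op": "drive_tool", "data": {"commands": [{"tx":0,"ty":0,"tz":-0.01,"rx":0,"ry":0,"rz":-0.5,"grip":1},{"tx":0,"ty":0,"tz":-0.007,"rx":0,"ry":0,"rz":-0.5,"grip":1}]}}

```text
clock: 15.6
tcp_pos: [0.5822, 0.0584, 0.1359]
orientation: [-3.114, 0.408, -0.001]
contact_force: [-1.4, 1.6, 4.7]
grip_width: 0.0063
```

Run:
```python
from h import *
o,R=st()
```

```text
t 15.60 tcp [0.5822 0.0584 0.1359] yaw_y -104.92 tilt 0.0009 j1 -52.9 j7 -79.9 F [-1.4  1.6  4.7] M [0.262 0.48  0.303] w 0.0063
```

Emit:
{"op": "drive_tool", "data": {"commands": [{"tx":0,"ty":0,"tz":-0.007,"rx":0,"ry":0,"rz":-0.5,"grip":1}]}}

```text
clock: 15.72
tcp_pos: [0.5823, 0.0584, 0.1359]
orientation: [-3.098, 0.516, -0.001]
contact_force: [-1.8, 1.3, 6.0]
grip_width: 0.0063
```

Run:
```python
from h import *
o,R=st()
```

```text
t 15.72 tcp [0.5823 0.0584 0.1359] yaw_y -108.90 tilt 0.0009 j1 -53.4 j7 -83.1 F [-1.8  1.3  6. ] M [0.201 0.499 0.387] w 0.0063
```

Emit:
{"op": "drive_tool", "data": {"commands": [{"tx":0,"ty":0,"tz":-0.007,"rx":0,"ry":0,"rz":-0.5,"grip":1}]}}

```text
clock: 15.85
tcp_pos: [0.5822, 0.0584, 0.1358]
orientation: [-3.078, 0.623, -0.001]
contact_force: [-2.6, 0.8, 5.7]
grip_width: 0.0066
```

Run:
```python
from h import *
o,R=st()
```

```text
t 15.85 tcp [0.5822 0.0584 0.1358] yaw_y -112.89 tilt 0.0009 j1 -53.8 j7 -86.3 F [-2.6  0.8  5.7] M [0.264 0.509 0.451] w 0.0066
```

Emit:
{"op": "drive_tool", "data": {"commands": [{"tx":0,"ty":0,"tz":0.03,"rx":0,"ry":0,"rz":0,"grip":1},{"tx":0,"ty":0,"tz":0,"rx":0,"ry":0,"rz":0,"grip":0.2},{"tx":0,"ty":0,"tz":0,"rx":0,"ry":0,"rz":0,"grip":0.2},{"tx":0,"ty":0,"tz":1,"rx":0,"ry":0,"rz":0,"grip":0.2},{"tx":0,"ty":0,"tz":1,"rx":0,"ry":0,"rz":1,"grip":0.2},{"tx":0,"ty":-0.4,"tz":0.5,"rx":0,"ry":0,"rz":1,"grip":0.2},{"tx":-0.2,"ty":-0.9,"tz":0,"rx":0,"ry":0,"rz":1,"grip":0.2},{"tx":0,"ty":-0.9,"tz":0,"rx":0,"ry":0,"rz":1,"grip":0.2},{"tx":0,"ty":-0.9,"tz":0,"rx":0,"ry":0,"rz":1,"grip":0.2},{"tx":0,"ty":-0.9,"tz":0,"rx":0,"ry":0,"rz":1,"grip":0.2}]}}

```text
clock: 17.1
tcp_pos: [0.5783, -0.0232, 0.1871]
orientation: [3.064, 0.69, 0.002]
contact_force: [0.1, -0.8, 0.7]
grip_width: 0.0343
```

Emit:
{"op": "drive_tool", "data": {"commands": [{"tx":0,"ty":-0.9,"tz":0,"rx":0,"ry":0,"rz":1,"grip":0.2},{"tx":0,"ty":-0.4,"tz":0,"rx":0,"ry":0,"rz":1,"grip":0.2},{"tx":0,"ty":0,"tz":0,"rx":0,"ry":0,"rz":1,"grip":0.2},{"tx":0,"ty":0,"tz":0,"rx":0,"ry":0,"rz":1,"grip":0.2},{"tx":0,"ty":0,"tz":0,"rx":0,"ry":0,"rz":1,"grip":0.2},{"tx":0,"ty":0,"tz":0,"rx":0,"ry":0,"rz":1,"grip":0.2},{"tx":0,"ty":0,"tz":0,"rx":0,"ry":0,"rz":0,"grip":0.2}]}}

```text
clock: 17.98
tcp_pos: [0.5783, -0.0488, 0.1869]
orientation: [2.524, 1.869, 0.002]
contact_force: [-0.5, 0.3, 0.0]
grip_width: 0.034
```

Run:
```python
from h import *
f,P,T=wrist("w5")
clusters(P,np.ones((400,640),bool),.132,.165,60)
```

```text
t 17.98 tcp [ 0.5783 -0.0488  0.1869] yaw_y -16.97 tilt 0.0017 j1 -31.4 j7 -0.1 F [-0.5  0.3  0. ] M [ 0.02  -0.016  0.039] w 0.0340
1444 [268.  55.] mean [0.582  0.0565 0.1464] rect c 582.1 57.3 size 9.1 40.8 yaw 157.7 zmax 0.1525
1908 [ 98. 106.] mean [0.4792 0.0597 0.147 ] rect c 476.7 59.2 size 41.8 12.1 yaw 6.7 zmax 0.1556
268 [236. 162.] mean [0.5419 0.0061 0.142 ] rect c 541.4 5.8 size 10.6 10.6 yaw 42.9 zmax 0.1529
632 [207. 179.] mean [5.182e-01 2.000e-04 1.373e-01] rect c 516.8 -0.4 size 25.9 12.3 yaw 84.3 zmax 0.1402
996 [317. 224.] mean [ 0.5791 -0.0462  0.1486] rect c 578.6 -48.1 size 40.5 13.9 yaw 72.5 zmax 0.1551
1407 [169. 260.] mean [ 0.4745 -0.0434  0.1435] rect c 473.1 -44.8 size 9.9 40.6 yaw 144.5 zmax 0.1512
```

View pics/w5.png

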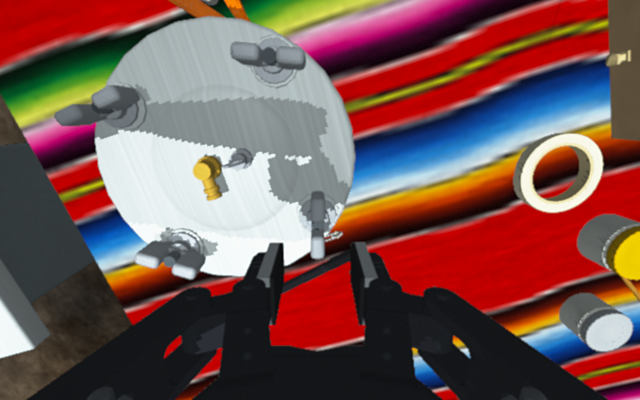

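Emit:
{"op": "drive_tool", "data": {"commands": [{"tx":0,"ty":0.025,"tz":-0.9,"rx":0,"ry":0,"rz":0,"grip":0.2},{"tx":0,"ty":0,"tz":-0.9,"rx":0,"ry":0,"rz":0,"grip":0.2},{"tx":0,"ty":0,"tz":-0.62,"rx":0,"ry":0,"rz":0,"grip":0.2},{"tx":0,"ty":0,"tz":0,"rx":0,"ry":0,"rz":0,"grip":0.3},{"tx":0,"ty":0,"tz":0,"rx":0,"ry":0,"rz":0,"grip":1},{"tx":0,"ty":0,"tz":0,"rx":0,"ry":0,"rz":0,"grip":1},{"tx":0,"ty":0,"tz":0,"rx":0,"ry":0,"rz":0,"grip":1},{"tx":0,"ty":0,"tz":0,"rx":0,"ry":0,"rz":-0.9,"grip":1},{"tx":0,"ty":0,"tz":0,"rx":0,"ry":0,"rz":-0.9,"grip":1}]}}

```text
clock: 19.15
tcp_pos: [0.5788, -0.0479, 0.1374]
orientation: [2.739, 1.535, 0.002]
contact_force: [6.8, -1.9, -8.8]
grip_width: 0.0072
```

Run:
```python
from h import *
o,R=st()
```

```text
t 19.15 tcp [ 0.5788 -0.0479  0.1374] yaw_y -31.46 tilt 0.0023 j1 -32.0 j7 -9.7 F [ 6.8 -1.9 -8.8] M [-0.508 -1.11   0.157] w 0.0072
```

Emit:
{"op": "drive_tool", "data": {"commands": [{"tx":0.03,"ty":-0.01,"tz":-0.04,"rx":0,"ry":0,"rz":-0.9,"grip":1},{"tx":0,"ty":0,"tz":-0.03,"rx":0,"ry":0,"rz":-0.9,"grip":1},{"tx":0,"ty":0,"tz":-0.012,"rx":0,"ry":0,"rz":-0.9,"grip":1},{"tx":0,"ty":0,"tz":-0.012,"rx":0,"ry":0,"rz":-0.9,"grip":1},{"tx":0,"ty":0,"tz":-0.012,"rx":0,"ry":0,"rz":-0.9,"grip":1},{"tx":0,"ty":0,"tz":-0.012,"rx":0,"ry":0,"rz":-0.9,"grip":1},{"tx":0,"ty":0,"tz":-0.012,"rx":0,"ry":0,"rz":-0.9,"grip":1},{"tx":0,"ty":0,"tz":-0.012,"rx":0,"ry":0,"rz":-0.9,"grip":1}]}}

```text
clock: 20.15
tcp_pos: [0.5788, -0.0476, 0.1353]
orientation: [-3.141, -0.026, -0.001]
contact_force: [-0.5, -0.2, 3.3]
grip_width: 0.0063
```

Run:
```python
from h import *
o,R=st()
```

```text
t 20.15 tcp [ 0.5788 -0.0476  0.1353] yaw_y -89.05 tilt 0.0012 j1 -41.0 j7 -56.2 F [-0.5 -0.2  3.3] M [-0.086  0.202  0.086] w 0.0063
```

Emit:
{"op": "drive_tool", "data": {"commands": [{"tx":0,"ty":0,"tz":-0.012,"rx":0,"ry":0,"rz":-0.9,"grip":1},{"tx":0,"ty":0,"tz":-0.012,"rx":0,"ry":0,"rz":-0.9,"grip":1},{"tx":0,"ty":0,"tz":-0.012,"rx":0,"ry":0,"rz":-0.9,"grip":1},{"tx":0,"ty":0,"tz":-0.012,"rx":0,"ry":0,"rz":-0.6,"grip":1}]}}

```text
clock: 20.65
tcp_pos: [0.5788, -0.0475, 0.1344]
orientation: [-3.064, 0.69, -0.001]
contact_force: [-1.2, 0.3, 5.8]
grip_width: 0.0065
```

Run:
```python
from h import *
o,R=st()
```

```text
t 20.65 tcp [ 0.5788 -0.0475  0.1344] yaw_y -115.40 tilt 0.0012 j1 -44.2 j7 -77.3 F [-1.2  0.3  5.8] M [0.041 0.249 0.112] w 0.0065
```

Emit:
{"op": "drive_tool", "data": {"commands": [{"tx":0,"ty":0,"tz":-0.008,"rx":0,"ry":0,"rz":-0.6,"grip":1},{"tx":0,"ty":0,"tz":-0.008,"rx":0,"ry":0,"rz":-0.6,"grip":1}]}}

```text
clock: 20.9
tcp_pos: [0.5789, -0.0474, 0.1341]
orientation: [-2.995, 0.943, -0.001]
contact_force: [-1.1, 0.5, 6.8]
grip_width: 0.0065
```

Run:
```python
from h import *
o,R=st()
```

```text
t 20.90 tcp [ 0.5789 -0.0474  0.1341] yaw_y -124.96 tilt 0.0015 j1 -45.2 j7 -85.0 F [-1.1  0.5  6.8] M [0.082 0.236 0.202] w 0.0065
```

Emit:
{"op": "drive_tool", "data": {"commands": [{"tx":0,"ty":0,"tz":-0.008,"rx":0,"ry":0,"rz":-0.6,"grip":1}]}}

```text
clock: 21.02
tcp_pos: [0.5789, -0.0474, 0.134]
orientation: [-2.953, 1.068, -0.001]
contact_force: [-1.6, 0.6, 7.6]
grip_width: 0.0061
```

Run:
```python
from h import *
o,R=st()
```

```text
t 21.02 tcp [ 0.5789 -0.0474  0.134 ] yaw_y -129.75 tilt 0.0015 j1 -45.6 j7 -88.9 F [-1.6  0.6  7.6] M [0.14  0.296 0.213] w 0.0061
```

Emit:
{"op": "drive_tool", "data": {"commands": [{"tx":0,"ty":0,"tz":-0.008,"rx":0,"ry":0,"rz":-0.6,"grip":1}]}}

```text
clock: 21.15
tcp_pos: [0.5789, -0.0474, 0.134]
orientation: [-2.906, 1.19, -0.001]
contact_force: [-2.0, 0.4, 8.9]
grip_width: 0.0068
```

Run:
```python
from h import *
o,R=st()
```

```text
t 21.15 tcp [ 0.5789 -0.0474  0.134 ] yaw_y -134.54 tilt 0.0016 j1 -46.1 j7 -92.8 F [-2.   0.4  8.9] M [0.145 0.383 0.301] w 0.0068
```

Emit:
{"op": "drive_tool", "data": {"commands": [{"tx":0,"ty":0,"tz":-0.005,"rx":0,"ry":0,"rz":-0.3,"grip":1}]}}

```text
clock: 21.28
tcp_pos: [0.5789, -0.0474, 0.1339]
orientation: [-2.881, 1.249, -0.0]
contact_force: [-1.7, 0.5, 8.8]
grip_width: 0.0064
```

Run:
```python
from h import *
o,R=st()
```

```text
t 21.27 tcp [ 0.5789 -0.0474  0.1339] yaw_y -136.88 tilt 0.0014 j1 -46.3 j7 -94.8 F [-1.7  0.5  8.8] M [0.178 0.376 0.373] w 0.0064
```

Emit:
{"op": "drive_tool", "data": {"commands": [{"tx":0,"ty":0,"tz":0.05,"rx":0,"ry":0,"rz":0,"grip":1},{"tx":0,"ty":0,"tz":0,"rx":0,"ry":0,"rz":0,"grip":0.2},{"tx":0,"ty":0,"tz":0,"rx":0,"ry":0,"rz":0,"grip":0.2},{"tx":0,"ty":0,"tz":1,"rx":0,"ry":0,"rz":0,"grip":0.2},{"tx":0,"ty":0,"tz":1,"rx":0,"ry":0,"rz":1,"grip":0.2},{"tx":-0.24,"ty":0.45,"tz":0.55,"rx":0,"ry":0,"rz":1,"grip":0.2},{"tx":-0.5,"ty":0.5,"tz":0,"rx":0,"ry":0,"rz":1,"grip":0.2},{"tx":-0.5,"ty":0.5,"tz":0,"rx":0,"ry":0,"rz":1,"grip":0.2},{"tx":-0.5,"ty":0.5,"tz":0,"rx":0,"ry":0,"rz":1,"grip":0.2},{"tx":-0.5,"ty":0.5,"tz":0,"rx":0,"ry":0,"rz":1,"grip":0.2}]}}

```text
clock: 22.52
tcp_pos: [0.5336, 0.0011, 0.1859]
orientation: [-3.141, -0.038, -0.002]
contact_force: [-0.4, 0.7, 0.2]
grip_width: 0.0343
```

Emit:
{"op": "drive_tool", "data": {"commands": [{"tx":-0.5,"ty":0.5,"tz":0,"rx":0,"ry":0,"rz":1,"grip":0.2},{"tx":-0.5,"ty":0.5,"tz":0,"rx":0,"ry":0,"rz":1,"grip":0.2},{"tx":-0.5,"ty":0.5,"tz":0,"rx":0,"ry":0,"rz":1,"grip":0.2},{"tx":-0.5,"ty":0.5,"tz":0,"rx":0,"ry":0,"rz":1,"grip":0.2},{"tx":-0.4,"ty":0.5,"tz":0,"rx":0,"ry":0,"rz":1,"grip":0.2},{"tx":-0.5,"ty":0.5,"tz":0,"rx":0,"ry":0,"rz":1,"grip":0.2},{"tx":0,"ty":0,"tz":0,"rx":0,"ry":0,"rz":1,"grip":0.2},{"tx":0,"ty":0,"tz":0,"rx":0,"ry":0,"rz":1,"grip":0.2},{"tx":0,"ty":0,"tz":0,"rx":0,"ry":0,"rz":1,"grip":0.2},{"tx":0,"ty":0,"tz":0,"rx":0,"ry":0,"rz":1,"grip":0.2}]}}

```text
clock: 23.78
tcp_pos: [0.4761, 0.0606, 0.1858]
orientation: [2.382, 2.047, 0.002]
contact_force: [0.2, -0.4, 1.0]
grip_width: 0.0339
```

Run:
```python
from h import *
o,R=st(); print(o["joints"].round(2) if hasattr(o["joints"],'round') else o["joints"])
```

```text
t 23.77 tcp [0.4761 0.0606 0.1858] yaw_y -8.66 tilt 0.0012 j1 -54.2 j7 -7.5 F [ 0.2 -0.4  1. ] M [-0.069  0.015  0.024] w 0.0339
[-0.95  0.27  0.82  2.1  -0.25  0.87 -0.13]
```

Emit:
{"op": "drive_tool", "data": {"commands": [{"tx":0,"ty":0,"tz":0,"rx":0,"ry":0,"rz":1,"grip":0.2},{"tx":0,"ty":0,"tz":0,"rx":0,"ry":0,"rz":1,"grip":0.2},{"tx":0,"ty":0,"tz":0,"rx":0,"ry":0,"rz":1,"grip":0.2},{"tx":0,"ty":0,"tz":0,"rx":0,"ry":0,"rz":1,"grip":0.2},{"tx":0,"ty":0,"tz":0,"rx":0,"ry":0,"rz":1,"grip":0.2},{"tx":0,"ty":0,"tz":0,"rx":0,"ry":0,"rz":1,"grip":0.2},{"tx":0,"ty":0,"tz":0,"rx":0,"ry":0,"rz":1,"grip":0.2},{"tx":0,"ty":0,"tz":0,"rx":0,"ry":0,"rz":1,"grip":0.2},{"tx":0,"ty":0,"tz":0,"rx":0,"ry":0,"rz":1,"grip":0.2},{"tx":0,"ty":0,"tz":0,"rx":0,"ry":0,"rz":1,"grip":0.2}]}}

```text
clock: 25.02
tcp_pos: [0.4762, 0.0604, 0.1858]
orientation: [0.509, 3.099, -0.0]
contact_force: [-0.1, 0.2, -0.1]
grip_width: 0.0342
```

Emit:
{"op": "drive_tool", "data": {"commands": [{"tx":0,"ty":0,"tz":0,"rx":0,"ry":0,"rz":1,"grip":0.2},{"tx":0,"ty":0,"tz":0,"rx":0,"ry":0,"rz":1,"grip":0.2},{"tx":0,"ty":0,"tz":0,"rx":0,"ry":0,"rz":1,"grip":0.2},{"tx":0,"ty":0,"tz":0,"rx":0,"ry":0,"rz":0.1,"grip":0.2}]}}

```text
clock: 25.52
tcp_pos: [0.4762, 0.0606, 0.1856]
orientation: [-0.16, 3.136, -0.0]
contact_force: [0.8, 0.5, 0.5]
grip_width: 0.034
```

Run:
```python
from h import *
f,P,T=wrist("w6")
clusters(P,np.ones((400,640),bool),.132,.165,60)
```

```text
t 25.52 tcp [0.4762 0.0606 0.1856] yaw_y 95.84 tilt 0.0012 j1 -37.0 j7 88.7 F [0.8 0.5 0.5] M [-0.051  0.069 -0.013] w 0.0340
1159 [158. 205.] mean [ 0.4705 -0.0429  0.1454] rect c 471.8 -45.1 size 9.3 41.5 yaw 143.9 zmax 0.1512
977 [318. 227.] mean [0.4736 0.0602 0.1484] rect c 475.5 60.3 size 40.5 14.6 yaw 15.3 zmax 0.1551
538 [228. 268.] mean [ 5.154e-01 -4.000e-04  1.370e-01] rect c 517.1 -1.0 size 12.3 26.1 yaw 90.9 zmax 0.1403
344 [307. 338.] mean [0.5656 0.0613 0.1422] rect c 570.2 58.2 size 9.3 22.4 yaw 131.3 zmax 0.1508
```

View pics/w6.png

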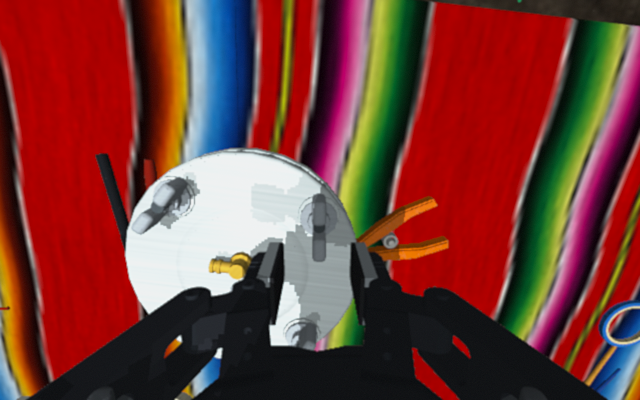

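Emit:
{"op": "drive_tool", "data": {"commands": [{"tx":0,"ty":0.02,"tz":-0.9,"rx":0,"ry":0,"rz":0,"grip":0.2},{"tx":0,"ty":0,"tz":-0.9,"rx":0,"ry":0,"rz":0,"grip":0.2},{"tx":0,"ty":0,"tz":-0.6,"rx":0,"ry":0,"rz":0,"grip":0.2},{"tx":0,"ty":0,"tz":0,"rx":0,"ry":0,"rz":0,"grip":0.3},{"tx":0,"ty":0,"tz":0,"rx":0,"ry":0,"rz":0,"grip":1},{"tx":0,"ty":0,"tz":0,"rx":0,"ry":0,"rz":0,"grip":1},{"tx":0,"ty":0,"tz":0,"rx":0,"ry":0,"rz":0,"grip":1},{"tx":0,"ty":0,"tz":0,"rx":0,"ry":0,"rz":-0.9,"grip":1},{"tx":0,"ty":0,"tz":0,"rx":0,"ry":0,"rz":-0.9,"grip":1}]}}

```text
clock: 26.7
tcp_pos: [0.4762, 0.0619, 0.137]
orientation: [0.237, 3.131, 0.001]
contact_force: [1.2, 0.3, -0.9]
grip_width: 0.0067
```

Run:
```python
from h import *
o,R=st()
```

```text
t 26.70 tcp [0.4762 0.0619 0.137 ] yaw_y 81.33 tilt 0.0013 j1 -38.1 j7 78.4 F [ 1.2  0.3 -0.9] M [ 0.088 -0.151  0.13 ] w 0.0067
```

Emit:
{"op": "drive_tool", "data": {"commands": [{"tx":0,"ty":0,"tz":-0.012,"rx":0,"ry":0,"rz":-0.9,"grip":1},{"tx":0,"ty":0,"tz":-0.012,"rx":0,"ry":0,"rz":-0.9,"grip":1},{"tx":0,"ty":0,"tz":-0.012,"rx":0,"ry":0,"rz":-0.9,"grip":1},{"tx":0,"ty":0,"tz":-0.012,"rx":0,"ry":0,"rz":-0.9,"grip":1},{"tx":0,"ty":0,"tz":-0.012,"rx":0,"ry":0,"rz":-0.9,"grip":1},{"tx":0,"ty":0,"tz":-0.012,"rx":0,"ry":0,"rz":-0.9,"grip":1},{"tx":0,"ty":0,"tz":-0.012,"rx":0,"ry":0,"rz":-0.9,"grip":1},{"tx":0,"ty":0,"tz":-0.012,"rx":0,"ry":0,"rz":-0.9,"grip":1}]}}

```text
clock: 27.7
tcp_pos: [0.4764, 0.0621, 0.1351]
orientation: [1.716, 2.63, 0.002]
contact_force: [1.4, -0.5, 0.3]
grip_width: 0.0061
```

Run:
```python
from h import *
o,R=st()
```

```text
t 27.70 tcp [0.4764 0.0621 0.1351] yaw_y 23.75 tilt 0.0016 j1 -49.0 j7 28.7 F [ 1.4 -0.5  0.3] M [ 0.163 -0.194  0.131] w 0.0061
```

Emit:
{"op": "drive_tool", "data": {"commands": [{"tx":0,"ty":0,"tz":-0.012,"rx":0,"ry":0,"rz":-0.9,"grip":1},{"tx":0,"ty":0,"tz":-0.012,"rx":0,"ry":0,"rz":-0.9,"grip":1},{"tx":0,"ty":0,"tz":-0.012,"rx":0,"ry":0,"rz":-0.9,"grip":1}]}}

```text
clock: 28.08
tcp_pos: [0.4765, 0.0622, 0.1344]
orientation: [2.179, 2.262, 0.003]
contact_force: [1.7, 0.9, -1.4]
grip_width: 0.0063
```

Run:
```python
from h import *
o,R=st()
```

```text
t 28.07 tcp [0.4765 0.0622 0.1344] yaw_y 2.15 tilt 0.0018 j1 -53.1 j7 10.9 F [ 1.7  0.9 -1.4] M [ 0.088 -0.226  0.082] w 0.0063
```

Emit:
{"op": "drive_tool", "data": {"commands": [{"tx":0,"ty":0,"tz":-0.012,"rx":0,"ry":0,"rz":-0.6,"grip":1}]}}

```text
clock: 28.2
tcp_pos: [0.4766, 0.0622, 0.1342]
orientation: [2.27, 2.17, 0.002]
contact_force: [1.1, 1.2, 2.5]
grip_width: 0.0069
```

Run:
```python
from h import *
o,R=st()
```

```text
t 28.20 tcp [0.4766 0.0622 0.1342] yaw_y -2.59 tilt 0.0018 j1 -54.0 j7 7.1 F [1.1 1.2 2.5] M [ 0.099 -0.128  0.107] w 0.0069
```

Emit:
{"op": "drive_tool", "data": {"commands": [{"tx":0,"ty":0,"tz":-0.012,"rx":0,"ry":0,"rz":-0.6,"grip":1}]}}

```text
clock: 28.32
tcp_pos: [0.4766, 0.0621, 0.1341]
orientation: [2.359, 2.074, 0.003]
contact_force: [0.2, 0.6, 4.1]
grip_width: 0.0063
```

Run:
```python
from h import *
o,R=st()
```

```text
t 28.32 tcp [0.4766 0.0621 0.1341] yaw_y -7.36 tilt 0.0018 j1 -54.9 j7 3.2 F [0.2 0.6 4.1] M [0.09  0.074 0.266] w 0.0063
```

Emit:
{"op": "drive_tool", "data": {"commands": [{"tx":0,"ty":0,"tz":-0.006,"rx":0,"ry":0,"rz":-0.5,"grip":1}]}}

```text
clock: 28.45
tcp_pos: [0.4766, 0.0621, 0.1341]
orientation: [2.429, 1.991, 0.003]
contact_force: [0.3, 0.9, 5.0]
grip_width: 0.0064
```

Run:
```python
from h import *
o,R=st()
```

```text
t 28.45 tcp [0.4766 0.0621 0.1341] yaw_y -11.33 tilt 0.0018 j1 -55.6 j7 0.1 F [0.3 0.9 5. ] M [0.048 0.066 0.307] w 0.0064
```

Emit:
{"op": "drive_tool", "data": {"commands": [{"tx":0,"ty":0,"tz":-0.006,"rx":0,"ry":0,"rz":-0.5,"grip":1}]}}

```text
clock: 28.58
tcp_pos: [0.4767, 0.0622, 0.134]
orientation: [2.497, 1.906, 0.003]
contact_force: [-0.8, 0.3, 5.4]
grip_width: 0.0067
```

Run:
```python
from h import *
o,R=st()
```

```text
t 28.57 tcp [0.4767 0.0622 0.134 ] yaw_y -15.30 tilt 0.0019 j1 -56.4 j7 -3.1 F [-0.8  0.3  5.4] M [0.045 0.118 0.338] w 0.0067
```

Emit:
{"op": "drive_tool", "data": {"commands": [{"tx":0,"ty":0,"tz":0.03,"rx":0,"ry":0,"rz":0,"grip":1},{"tx":0,"ty":0,"tz":0,"rx":0,"ry":0,"rz":0,"grip":0.2},{"tx":0,"ty":0,"tz":0,"rx":0,"ry":0,"rz":0,"grip":0.2},{"tx":0,"ty":0,"tz":1,"rx":0,"ry":0,"rz":0,"grip":0.2},{"tx":0,"ty":0,"tz":1,"rx":0,"ry":0,"rz":0.97,"grip":0.2},{"tx":0,"ty":-0.5,"tz":0.5,"rx":0,"ry":0,"rz":0.97,"grip":0.2},{"tx":-0.17,"ty":-0.9,"tz":0,"rx":0,"ry":0,"rz":0.97,"grip":0.2},{"tx":0,"ty":-0.9,"tz":0,"rx":0,"ry":0,"rz":0.97,"grip":0.2},{"tx":0,"ty":-0.9,"tz":0,"rx":0,"ry":0,"rz":0.97,"grip":0.2},{"tx":0,"ty":-0.9,"tz":0,"rx":0,"ry":0,"rz":0.97,"grip":0.2}]}}

```text
clock: 29.82
tcp_pos: [0.472, -0.0211, 0.1839]
orientation: [-1.533, -2.741, -0.0]
contact_force: [1.1, -0.5, 0.2]
grip_width: 0.0336
```

Emit:
{"op": "drive_tool", "data": {"commands": [{"tx":0,"ty":-0.82,"tz":0,"rx":0,"ry":0,"rz":0.97,"grip":0.2},{"tx":0,"ty":-0.4,"tz":0,"rx":0,"ry":0,"rz":0.97,"grip":0.2},{"tx":0,"ty":0,"tz":0,"rx":0,"ry":0,"rz":0.94,"grip":0.2},{"tx":0,"ty":0,"tz":0,"rx":0,"ry":0,"rz":0,"grip":0.2}]}}

```text
clock: 30.32
tcp_pos: [0.472, -0.045, 0.1839]
orientation: [-0.964, -2.99, -0.0]
contact_force: [-0.5, -0.4, 0.3]
grip_width: 0.0342
```

Run:
```python
from h import *
f,P,T=wrist("w7")
clusters(P,np.ones((400,640),bool),.132,.165,60)
# lid plane
q=P[(P[...,2]>.108)&(P[...,2]<.1215)]; q=q[np.hypot(q[:,0]-.527,q[:,1]-.007)<.06]
A=np.c_[q[:,:2]-[.527,.007],np.ones(len(q))]; s=np.linalg.lstsq(A,q[:,2],rcond=None)[0]; print("plane",s.round(4),len(q))
```

```text
t 30.32 tcp [ 0.472  -0.045   0.1839] yaw_y 54.25 tilt 0.0005 j1 -37.5 j7 65.3 F [-0.5 -0.4  0.3] M [-0.007  0.004 -0.126] w 0.0342
1437 [465. 135.] mean [0.4743 0.0595 0.1454] rect c 475.5 60.0 size 40.7 9.4 yaw 75.2 zmax 0.1514
879 [318. 226.] mean [ 0.4703 -0.044   0.1466] rect c 472.0 -45.1 size 8.8 40.9 yaw 143.9 zmax 0.1513
575 [409. 237.] mean [ 5.154e-01 -4.000e-04  1.371e-01] rect c 516.5 -1.0 size 25.7 11.8 yaw 88.2 zmax 0.1407
1480 [531. 265.] mean [0.5784 0.0559 0.1435] rect c 581.0 56.9 size 10.3 41.3 yaw 157.7 zmax 0.1516
260 [436. 261.] mean [0.5394 0.0052 0.141 ] rect c 540.8 5.6 size 11.5 10.4 yaw 43.3 zmax 0.1536
plane [ 0.0073 -0.0102  0.1194] 10093
```

View pics/w7.png

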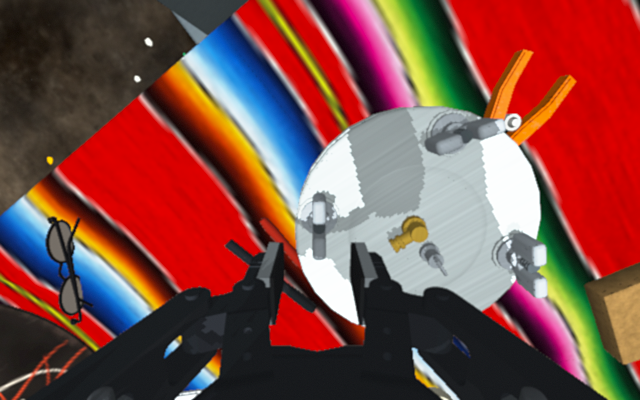

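Emit:
{"op": "drive_tool", "data": {"commands": [{"tx":0.05,"ty":0.03,"tz":-0.9,"rx":0,"ry":0,"rz":0,"grip":0.2},{"tx":0,"ty":0,"tz":-0.9,"rx":0,"ry":0,"rz":0,"grip":0.2},{"tx":0,"ty":0,"tz":-0.62,"rx":0,"ry":0,"rz":0,"grip":0.2},{"tx":0,"ty":0,"tz":0,"rx":0,"ry":0,"rz":0,"grip":0.3},{"tx":0,"ty":0,"tz":0,"rx":0,"ry":0,"rz":0,"grip":1},{"tx":0,"ty":0,"tz":0,"rx":0,"ry":0,"rz":0,"grip":1},{"tx":0,"ty":0,"tz":0,"rx":0,"ry":0,"rz":0,"grip":1}]}}

```text
clock: 31.25
tcp_pos: [0.4736, -0.0444, 0.1362]
orientation: [0.962, 2.99, 0.001]
contact_force: [-2.6, -1.5, 6.7]
grip_width: 0.0062
```

Run:
```python
from h import *
o,R=st()
```

```text
t 31.25 tcp [ 0.4736 -0.0444  0.1362] yaw_y 54.31 tilt 0.0008 j1 -34.4 j7 69.9 F [-2.6 -1.5  6.7] M [-0.203  0.605 -0.029] w 0.0062
```

Emit:
{"op": "drive_tool", "data": {"commands": [{"tx":0,"ty":0,"tz":0,"rx":0,"ry":0,"rz":-0.12,"grip":1}]}}

```text
clock: 31.38
tcp_pos: [0.4736, -0.0444, 0.1362]
orientation: [0.987, 2.982, 0.001]
contact_force: [-3.0, -1.5, 5.9]
grip_width: 0.0064
```

Run:
```python
from h import *
o,R=st()
```

```text
t 31.38 tcp [ 0.4736 -0.0444  0.1362] yaw_y 53.38 tilt 0.0008 j1 -34.6 j7 69.1 F [-3.  -1.5  5.9] M [-0.273  0.516  0.349] w 0.0064
```

Emit:
{"op": "drive_tool", "data": {"commands": [{"tx":0,"ty":0,"tz":0,"rx":0,"ry":0,"rz":-0.12,"grip":1}]}}

```text
clock: 31.5
tcp_pos: [0.4736, -0.0444, 0.1362]
orientation: [1.011, 2.974, 0.0]
contact_force: [-1.2, -1.7, 6.4]
grip_width: 0.0063
```

Run:
```python
from h import *
o,R=st()
```

```text
t 31.50 tcp [ 0.4736 -0.0444  0.1362] yaw_y 52.46 tilt 0.0007 j1 -34.8 j7 68.3 F [-1.2 -1.7  6.4] M [-0.35   0.539  0.412] w 0.0063
```

Emit:
{"op": "drive_tool", "data": {"commands": [{"tx":0,"ty":0,"tz":0,"rx":0,"ry":0,"rz":0,"grip":0.2},{"tx":0,"ty":0,"tz":0,"rx":0,"ry":0,"rz":0,"grip":0.2},{"tx":0,"ty":0,"tz":1,"rx":0,"ry":0,"rz":0,"grip":0.2},{"tx":0,"ty":0,"tz":1,"rx":0,"ry":0,"rz":0.5,"grip":0.2},{"tx":0.435,"ty":0.415,"tz":0.5,"rx":0,"ry":0,"rz":0.5,"grip":0.2},{"tx":0.9,"ty":0.9,"tz":0,"rx":0,"ry":0,"rz":0.5,"grip":0.2},{"tx":0.9,"ty":0.9,"tz":0,"rx":0,"ry":0,"rz":0.4,"grip":0.2},{"tx":0.9,"ty":0.9,"tz":0,"rx":0,"ry":0,"rz":0,"grip":0.2},{"tx":0.9,"ty":0.9,"tz":0,"rx":0,"ry":0,"rz":0,"grip":0.2},{"tx":0.9,"ty":0.8,"tz":0,"rx":0,"ry":0,"rz":0,"grip":0.2}]}}

```text
clock: 32.75
tcp_pos: [0.5726, 0.0532, 0.1854]
orientation: [-0.608, -3.082, -0.0]
contact_force: [0.3, -0.8, 0.1]
grip_width: 0.034
```

Emit:
{"op": "drive_tool", "data": {"commands": [{"tx":0.5,"ty":0.3,"tz":0,"rx":0,"ry":0,"rz":0,"grip":0.2},{"tx":0,"ty":0,"tz":0,"rx":0,"ry":0,"rz":0,"grip":0.2}]}}

```text
clock: 33.0
tcp_pos: [0.5822, 0.0582, 0.1853]
orientation: [-0.609, -3.082, 0.001]
contact_force: [-1.2, -0.8, 0.2]
grip_width: 0.034
```

Run:
```python
from h import *
f,P,T=wrist("w8")
clusters(P,np.ones((400,640),bool),.132,.165,60)
```

```text
t 33.00 tcp [0.5822 0.0582 0.1853] yaw_y 67.66 tilt 0.0005 j1 -38.4 j7 71.7 F [-1.2 -0.8  0.2] M [-0.074  0.04   0.024] w 0.0340
1461 [251.  63.] mean [0.4769 0.061  0.1464] rect c 476.0 60.7 size 41.0 9.4 yaw 75.0 zmax 0.1517
2085 [ 93. 129.] mean [ 0.4726 -0.0425  0.1436] rect c 472.4 -44.5 size 10.1 40.6 yaw 144.1 zmax 0.1516
648 [196. 168.] mean [5.167e-01 1.000e-04 1.374e-01] rect c 517.1 -0.8 size 11.9 26.4 yaw 90.4 zmax 0.1404
309 [220. 200.] mean [0.5409 0.0062 0.1418] rect c 541.3 5.6 size 10.1 11.4 yaw 136.8 zmax 0.1534
858 [317. 225.] mean [0.5794 0.058  0.1468] rect c 581.2 57.3 size 8.6 40.0 yaw 158.1 zmax 0.1516
959 [176. 273.] mean [ 0.5757 -0.0447  0.145 ] rect c 577.6 -48.0 size 9.3 41.0 yaw 133.4 zmax 0.1516
```

Emit:
{"op": "drive_tool", "data": {"commands": [{"tx":0,"ty":0,"tz":-0.9,"rx":0,"ry":0,"rz":0.02,"grip":0.2},{"tx":0,"ty":0,"tz":-0.9,"rx":0,"ry":0,"rz":0,"grip":0.2},{"tx":0,"ty":0,"tz":-0.66,"rx":0,"ry":0,"rz":0,"grip":0.2},{"tx":0,"ty":0,"tz":0,"rx":0,"ry":0,"rz":0,"grip":0.3},{"tx":0,"ty":0,"tz":0,"rx":0,"ry":0,"rz":0,"grip":1},{"tx":0,"ty":0,"tz":0,"rx":0,"ry":0,"rz":0,"grip":1},{"tx":0,"ty":0,"tz":0,"rx":0,"ry":0,"rz":0,"grip":1},{"tx":0,"ty":0,"tz":0,"rx":0,"ry":0,"rz":-0.12,"grip":1}]}}

```text
clock: 34.05
tcp_pos: [0.5825, 0.0584, 0.1368]
orientation: [0.631, 3.077, 0.001]
contact_force: [-0.2, 0.4, 2.9]
grip_width: 0.0059
```

Run:
```python
from h import *
o,R=st()
```

```text
t 34.05 tcp [0.5825 0.0584 0.1368] yaw_y 66.83 tilt 0.0011 j1 -36.8 j7 73.3 F [-0.2  0.4  2.9] M [0.052 0.022 0.387] w 0.0059
```

Emit:
{"op": "drive_tool", "data": {"commands": [{"tx":0,"ty":0,"tz":0,"rx":0,"ry":0,"rz":-0.12,"grip":1}]}}

```text
clock: 34.17
tcp_pos: [0.5825, 0.0584, 0.1368]
orientation: [0.657, 3.071, 0.001]
contact_force: [-0.5, 0.5, 4.7]
grip_width: 0.0066
```

Run:
```python
from h import *
o,R=st()
```

```text
t 34.17 tcp [0.5825 0.0584 0.1368] yaw_y 65.85 tilt 0.0010 j1 -37.0 j7 72.5 F [-0.5  0.5  4.7] M [0.064 0.082 0.329] w 0.0066
```

Emit:
{"op": "drive_tool", "data": {"commands": [{"tx":0,"ty":0,"tz":0,"rx":0,"ry":0,"rz":-0.3,"grip":1}]}}

```text
clock: 34.3
tcp_pos: [0.5825, 0.0584, 0.1368]
orientation: [0.724, 3.056, 0.001]
contact_force: [-0.2, 1.1, 4.7]
grip_width: 0.0062
```

Run:
```python
from h import *
o,R=st()
```

```text
t 34.30 tcp [0.5825 0.0584 0.1368] yaw_y 63.36 tilt 0.0010 j1 -37.4 j7 70.4 F [-0.2  1.1  4.7] M [0.134 0.055 0.496] w 0.0062
```

Emit:
{"op": "drive_tool", "data": {"commands": [{"tx":0,"ty":0,"tz":0,"rx":0,"ry":0,"rz":0,"grip":1}]}}

```text
clock: 34.42
tcp_pos: [0.5825, 0.0583, 0.1368]
orientation: [0.723, 3.056, 0.001]
contact_force: [0.7, 1.1, 5.4]
grip_width: 0.0063
```

Run:
```python
from h import *
o,R=st()
```

```text
t 34.42 tcp [0.5825 0.0583 0.1368] yaw_y 63.37 tilt 0.0010 j1 -37.4 j7 70.4 F [0.7 1.1 5.4] M [0.104 0.065 0.295] w 0.0063
```

Emit:
{"op": "drive_tool", "data": {"commands": [{"tx":0,"ty":0,"tz":0,"rx":0,"ry":0,"rz":0,"grip":0.2},{"tx":0,"ty":0,"tz":0,"rx":0,"ry":0,"rz":0,"grip":0.2},{"tx":0,"ty":0,"tz":1,"rx":0,"ry":0,"rz":0,"grip":0.2},{"tx":0,"ty":0,"tz":1,"rx":0,"ry":0,"rz":0,"grip":0.2},{"tx":0,"ty":0,"tz":1,"rx":0,"ry":0,"rz":0,"grip":0.2},{"tx":0,"ty":0,"tz":1,"rx":0,"ry":0,"rz":0,"grip":0.2},{"tx":0,"ty":0,"tz":1,"rx":0,"ry":0,"rz":0,"grip":0.2},{"tx":0,"ty":0,"tz":0,"rx":0,"ry":0,"rz":0,"grip":0.2}]}}

```text
clock: 35.42
tcp_pos: [0.5827, 0.0581, 0.2373]
orientation: [0.721, 3.056, 0.002]
contact_force: [0.6, -0.2, -0.7]
grip_width: 0.034
```

Run:
```python
from h import *
f,P,T=wrist("w9")
clusters(P,np.ones((400,640),bool),.132,.165,60)
c=(.527,.007); rr=np.hypot(P[...,0]-c[0],P[...,1]-c[1])
q=P[(rr<.085)&(rr>.035)&(P[...,2]>.112)&(P[...,2]<.122)]
A=np.c_[q[:,:2]-c,np.ones(len(q))]; s=np.linalg.lstsq(A,q[:,2],rcond=None)[0]; print("plane",s.round(4),len(q))
f=eyes.grab_frame("top"); cv2.imwrite("pics/top9.png",f["frame"])
a=np.load("top0.npz")["frame"]; d=cv2.absdiff(a,f["frame"])[150:290,200:440]
cv2.imwrite("pics/top9c.png",cv2.resize(np.vstack([a[150:290,220:420],f["frame"][150:290,220:420]]),None,fx=2,fy=2))
```

```text
t 35.42 tcp [0.5827 0.0581 0.2373] yaw_y 63.43 tilt 0.0024 j1 -41.0 j7 66.0 F [ 0.6 -0.2 -0.7] M [ 0.015  0.061 -0.034] w 0.0340
831 [256.  78.] mean [0.4768 0.0611 0.1466] rect c 475.9 60.8 size 40.8 9.3 yaw 75.2 zmax 0.1517
1119 [137. 138.] mean [ 0.4727 -0.0428  0.1439] rect c 472.4 -45.1 size 10.5 41.5 yaw 142.5 zmax 0.1513
400 [218. 163.] mean [5.166e-01 1.000e-04 1.374e-01] rect c 516.6 -0.7 size 26.0 11.5 yaw 86.6 zmax 0.1408
550 [317. 202.] mean [0.5799 0.0579 0.147 ] rect c 581.4 57.3 size 8.8 40.8 yaw 154.4 zmax 0.1516
181 [238. 187.] mean [0.5408 0.0063 0.1421] rect c 541.1 5.6 size 10.3 10.9 yaw 134.6 zmax 0.153
626 [206. 251.] mean [ 0.577  -0.046   0.1454] rect c 578.0 -48.4 size 9.3 41.5 yaw 132.9 zmax 0.1517
plane [ 0.0005 -0.0012  0.1185] 20795
```

View pics/top9c.png

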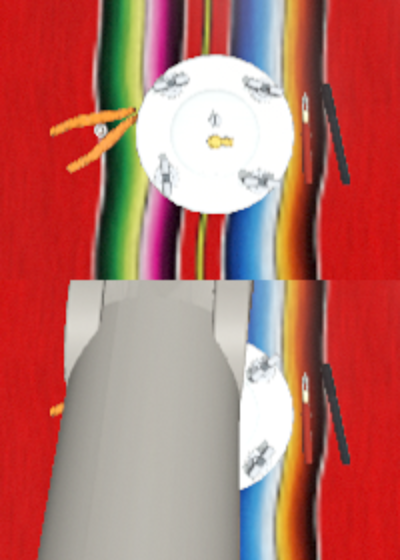

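View pics/w9.png

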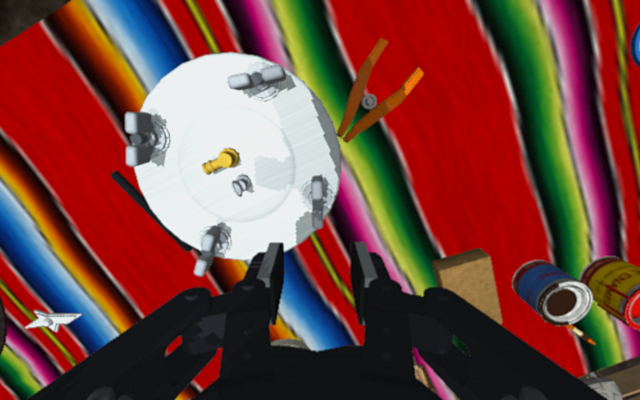

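Run:
```python
from h import *
print(workorder.hand_in())
```

```text
the job is handed in; nothing more can be done
None
```

The pot is closed: all four nuts are firm and the lid is flat. I handed the job in at about 35.5 s of the 72 s; no verdict was reported.

**Order:** nut1 went to 1.71 rad, then nut3 to firm (2.14 rad), then nut1 to firm. Nuts 2 and 4 had not been touched until then. Nut2 then went to 2.09 rad and nut4 to 1.94 rad. Last I re-checked nut3 and nut1. Nut3 had hardly changed. Nut1 read slightly low at about 0.17 N m above free turning, so I turned it about 3.5° more.

**Last torque above free turning** (target 0.2–0.25, overtight at 0.33):

| Nut | Torque above free (N m) |
|---|---|
| nut1 | about 0.2–0.25 |
| nut2 | about 0.2–0.27 |
| nut3 | about 0.2 |
| nut4 | about 0.22 |

- **Noise:** single moment readings scatter by roughly ±0.05 N m, and by more at the end on nut1, where two successive readings were 0.50 and 0.30 N m (free turning about 0.19). These figures are therefore estimates from several readings.
- **Not re-checked:** nuts 2 and 4 were not measured again after the final touch on nut1.

**Lid and surroundings:** in the last wrist picture, a plane fitted to the lid slopes by about 0.0013 rad (limit 0.006). The nut tops agree within 0.5 mm. An earlier fit with a cruder selection of points gave about 0.012 rad; I discarded it as a depth artefact. The tracing wheel and marker look unmoved from above. The clamp was mostly hidden by the arm there, but the wrist picture shows it lying beside the pot as before. The gripper was open and about 10 cm above where it had held nut1.

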